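Unlink the sprung instrument lid and hold it at the index

TASK

Lift the red retaining link up and off the hook on the front of the instrument box and put it in the grey tray, with the lid still shut. Then raise the sprung blue lid by its black pull bar until its yellow pointer stands at the red index on the quadrant, and finish while still holding the lid steady there so that the contents can be inspected. Do not shift the red index or disturb the other things on the table.

Things in the scene. Friction and masses are not known exactly. Their poses are not given: they have to be found in the camera images.
- case: The fixed grey box, 140 (x) x 170 (y) x 90 mm tall. Origin: centre of its underside, on the table; x points from the front (hook, link) to the hinged far side, y left, z up; yaw up to 0.2 rad either way. A straight 6 mm steel pin sticks 22 mm out of the middle of the front at height 74 mm. A quadrant of thin steel bar stands beside the right side, at y = -100 mm, up to 190 mm high.
- cover: The blue lid, 142 x 174 x 10 mm, with all that is on it. Origin: on the hinge axis, at the middle of the far upper edge of the box, x = +70, z = +90 mm in the frame of the box; axes like those of the box when shut. It opens by turning about its y axis: the front edge, at x = -142 mm, goes up.
- lid (a joint): Angle of the lid in rad: 0 shut, grows as the front edge rises, stop at 1.0. A spring pulls it shut: torque 0.4 N m when shut, plus 0.8 N m per rad, and the lid's weight; some 5 to 10 N upward at the pull bar. Let go, it shuts. While the link is on hook and pin the lid stops at about 0.17 rad.
- pull (a point): Middle of the black pull bar on the lid: a round bar, 12 mm thick, along y, 64 mm clear between its legs, its centre 35 mm above the top of the lid, at x = -115, z = +45 mm in the frame of the cover (so 135 mm above the table when shut). It can turn between two fingers that pinch it across x from above.
- lid_hook (a point): Point on the axis of the steel hook in the middle of the lid's front edge, where the link hangs: a rod 6 mm thick that sticks out 25 mm to the front (-x of the box) at 95 mm above the table with the lid shut; its outer end turns up, its top 15 mm above the rod's axis.
- pointer (a point): Tip of the yellow pointer at the right-hand (-y) edge of the lid, 118 mm from the hinge axis and on a level with it when shut; x axis like that of the cover.
- index (a joint): Angle of the red index on the quadrant, in rad, on the same scale as lid: the lid is at the index when both joints read the same. Friction holds it; it starts between 0.40 and 0.70.
- index_mark (a point): The red index, a block 26 x 18 x 10 mm on the quadrant, 125 mm from the hinge axis, just outside the pointer (at y = -100 mm of the box); its x axis turns with index.
- link: The red retaining link, loose, 0.12 kg: upright plate 8 mm thick (x), 32 wide (y), 116 tall (z), with a slot 16 mm wide from 44 mm below to 10 mm above its centre, a steel foot (12 x 34 x 14 mm) at the bottom and a grip tab 20 mm wide from 16 to 58 mm above its centre. Origin: its centre. It hangs by the upper end of the slot on the lid's hook, flat to the box front; the pin is in the slot too.
- link_grip (a point): Point of the link's grip tab to hold, 38 mm above the link's centre; fingers across y, from above. To free the link, lift it 15 to 24 mm: it clears the hook's turned-up end before the pin meets the lower end of the slot; then draw it straight out to the front (-x of the box), 35 mm or more.
- tray: The fixed grey tray, 130 (x) x 200 (y) x 22 mm tall, walls 4 mm, floor 4 mm thick. Origin: centre of the underside on the table. It and the box may change sides.
- oiler: Bystander: small cream oiler bottle with a red spout, 32 mm across, 108 mm tall, by the right-hand edge. Origin: underside.
- spring_tin: Bystander: round metal tin, 60 mm across, 24 mm tall, by the right-hand edge. Origin: underside.
- brass_hammer: Bystander: small brass hammer lying down, 171 mm long along its y. Origin: underside.
Not all that is in view belongs to the job. Of the things shaped like the link, the red one is meant.

How it is judged:
On the way, in this order (a step that is already met when the one before it is completed fails the run):
1. the link is off the hook and pin, the lid shut (distance between link and case above 0.16 m and contact force between link and case below 0.05 N and value of joint lid below 0.1 rad), for 0.1 s.
2. the link is released in the tray, the lid still shut (x of link in the frame of tray between -0.06 and 0.06 m and y of link in the frame of tray between -0.095 and 0.095 m and z of link in the frame of tray below 0.08 m and contact force between the fingers and link below 0.1 N and linear speed of link below 0.05 m/s and value of joint lid below 0.1 rad), for 0.2 s.
At the end, for the whole second after the job is handed in: The lid stands within 0.07 rad (4 degrees) of the index, still, held by the robot (over 1.5 N) and not propped by the link; the link is released and at rest in the tray, lying or standing (its centre within 60 mm in x and 95 mm in y of the tray centre, under 80 mm high) (angle between the x axis of pointer and the x axis of index_mark, either way round below 0.07 rad and angular speed of cover below 0.1 rad/s and contact force between any of the fingers, the arm and cover above 1.5 N and contact force between link and cover below 0.1 N and x of link in the frame of tray between -0.06 and 0.06 m and y of link in the frame of tray between -0.095 and 0.095 m and z of link in the frame of tray below 0.08 m and contact force between the fingers and link below 0.1 N and linear speed of link below 0.05 m/s); the arm keeps its last pose, push and grip.
It fails at once if the red index is shifted by more than 6 mm (distance of index_mark from where it was at the start of the episode above 0.006 m).
It fails at once if the oiler is moved by more than 25 mm (distance of oiler from where it was at the start of the episode above 0.025 m).
It fails at once if the spring tin is moved by more than 25 mm (distance of spring_tin from where it was at the start of the episode above 0.025 m).
It fails at once if the brass hammer is moved by more than 25 mm (distance of brass_hammer from where it was at the start of the episode above 0.025 m).
It also fails if it takes over 61 s, if anything falls off the work surface, if the arm or the gripper's body presses on something with over 40 N, if the wrist force passes 120 N, or if a joint passes its speed limit or range.

ROBOT

A 6-joint arm with a two-finger parallel gripper is mounted at the origin on a cart in front of the work surface, level with it; the furniture and walls round the work are solid. World frame = base frame: x ahead of the robot, y to its left, z up, the work surface at z = 0. Lengths are in m, angles in rad, forces in N, time in s.
With the tool pointing down it reaches from about 0.325 to 1 m from the base axis. Payload 5.1 kg.
Tool frame: the origin (TCP) lies midway between the tips of the shut fingers; the grasp point (between the pads) lies 19 mm behind it; z points along the fingers, y is the direction in which the jaws open and shut (so a half turn about z gives the same grasp; the last joint's range is limited). The gripper opens to 85 mm and grips with 20 to 120 N. Pads are 22 mm wide; open, the fingers measure 114 mm over their backs; the gripper's body (76 mm by 85 mm) begins 54 mm behind the grasp point. The pads swing forward as they close: fully open they stand 13 mm farther back than shut.
Start: joints at [1.196, 0.124, 1.65, -0, 1.367, -0.083], TCP at [0.187, 0.623, 0.208] pointing down, gripper open.
Joint ranges: [-2.61, 2.61], [-1.02, 2.33], [0.03, 2.71], [-1.35, 4.49], [0.32, 2.68], [-2.91, 2.91]. Speed limits (rad/s): [2.57, 2.57, 3.14, 3.14, 3.14, 3.14].

INTERFACE

Orientations are given as a unit quaternion [x, y, z, w].
In Python, from rig import arm, viewer gives the robot as it stands.
- The arm moves only by the shell command python3 -m inch 'ROWS'. ROWS is JSON, a list that holds one entry, the list of rows, each a list of 7 numbers: the shift along the tool's x, y, z in cm, then the turn, a rotation vector about the tool's x, y, z in rad, then the closure, from 0 (fully open) to 1 (shut). A call has 1 to 5 rows; each row is the pose to reach, as a shift and turn from the pose commanded when the call began, along the tool's axes at that moment; what a row does not reach only later rows make up. A row lasts 1/10 s, in which the tool goes at most 50 mm and 8.59 degrees, less where a joint would pass 70% of its speed; a pose out of reach is approached as far as the arm can. A call with a gripper value outside its range is refused whole. The fingers move at their own pace and stop on an object; the grip force is fixed at half the most. Time passes only in rows, so rows that repeat a pose let the fingers close. It gives the time, the measured TCP pose, the force and the opening at its end, in the units of the state.
- arm.observe(): the state, without advancing time (a new reading comes with each control period).
- viewer.get_image(name): name is "scene" or "top"; returns (picture, depth): 400x640x3 uint8, red, green, blue; 400x640 float32, m along the optical axis (not along the pixel's ray), 0 where there is no reading.
- viewer.camera_params(name): a dict with "vfov" (degrees; the focal length in pixels is half the picture's height over the tangent of half this angle, whatever the lens; pixels are square), "cx", "cy" (the principal point, pixels), "xyz" and "orientation" of the camera in the world. Camera axes: x right, y up, looking along -z (the intrinsics and any distortion apply to the point x, -y, -z); pixel columns grow to the right and rows downward; lengths in m; the calibration is good to about 2 mm. A picture is of the moment at which its call begins. camera_params takes no time and is no camera call.
- arm.finish_job(): hands the job in, once; it reports no verdict.
The state is a dict: "time": time; "qpos": joint angles; "joint_velocities": joint speeds; "joint_efforts": joint torques, N m; "eef_pos": TCP position; "orientation": TCP orientation; "contact_force": force on the tool from outside, world axes, zero at the start; "torque": the same for the moment, N m; "grip_width": finger opening in m.
Only numpy, scipy, OpenCV 4.12 (cv2) and the standard library are available. Lean on these libraries where they do the work, as an engineer would, in place of code of your own. Each camera call takes 0.05 s, during which the arm holds its last target.

## Working session

There is one attempt and no reset: what is moved stays moved. The work goes in short steps, Python scripts to look and compute and a shell command to move; the robot and the scene stay as the last step left them, time stands still between calls to the robot, and variables do not carry over. Pictures are saved under pics/ and viewed, and the job is handed in when it is done.

```bash
ls; mkdir -p pics; python3 - <<'E'
from rig import arm, viewer
import cv2, numpy as np
print(arm.observe())
for n in ("scene","top"):
    im,d=viewer.get_image(n); print(n,viewer.camera_params(n))
    cv2.imwrite(f"pics/{n}0.png",im[:,:,::-1]); np.save(f"pics/{n}0.npy",d)
E
```

```text
pics
{'time': 0.0, 'qpos': array([ 1.19638722e+00,  1.24480726e-01,  1.65167125e+00,  9.88020916e-06,
        1.36751543e+00, -8.25716035e-02]), 'joint_velocities': array([ 0.00220828, -0.00018956,  0.00014564, -0.00016571,  0.00114233,
       -0.00075135]), 'joint_efforts': array([ 2.39577123e-03, -4.23619473e+01, -3.65450299e+01,  3.34943832e-05,
        7.02951453e-03,  1.20938020e-05]), 'eef_pos': array([0.18677732, 0.62189481, 0.20647048]), 'orientation': array([ 1.45402390e-01,  9.89372058e-01, -1.00931899e-03, -2.39685086e-04]), 'contact_force': array([ 0.37520422, -0.10994476,  0.13460111]), 'torque': array([ 0.05004042, -0.00461868, -0.02812989]), 'grip_width': 0.08542969995327097}
scene {'vfov': 53.97315575736955, 'cx': 319.0968256284756, 'cy': 197.77412959709002, 'xyz': array([-0.13042905, -0.47822243,  0.91704645]), 'orientation': array([ 0.3428372 , -0.1749183 , -0.42186284,  0.8209129 ])}
top {'vfov': 56.47689342962802, 'cx': 318.1498210170912, 'cy': 204.27158144709628, 'xyz': array([0.31919175, 0.0063681 , 1.30300421]), 'orientation': array([ 0.06394712, -0.06661593, -0.69998995,  0.70815757])}
```

View pics/scene0.png

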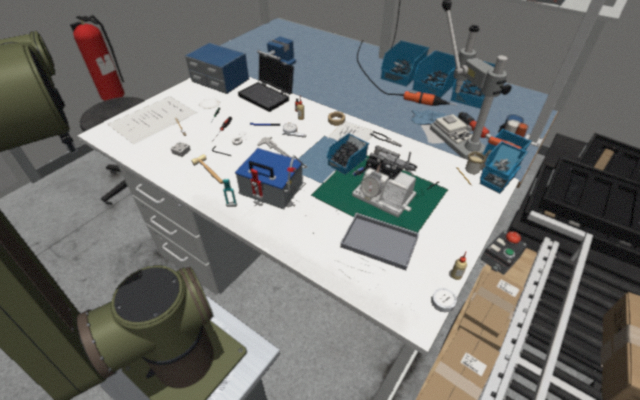

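View pics/top0.png

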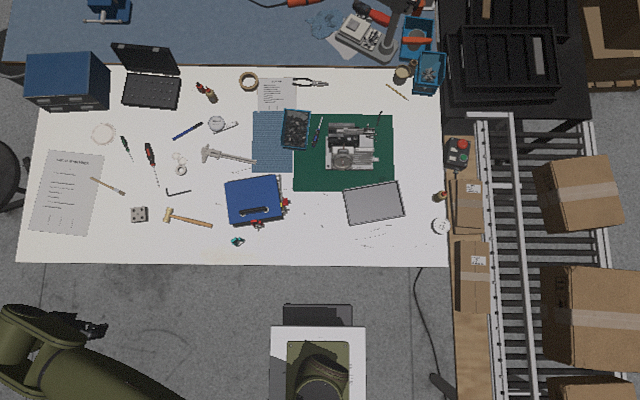

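The box is at about (255,200) in the top view and the tray at (374,203). Hammer, oiler and tin are at (187,217), (440,196) and (440,226). Next I enlarge crops around the box, because there are both red and teal link-like things.

```bash
cat > h.py <<'E'
import numpy as np, cv2
from scipy.spatial.transform import Rotation as R
from rig import viewer, arm
def cam(n):
    p=viewer.camera_params(n); f=200/np.tan(np.radians(p['vfov'])/2)
    return f,p['cx'],p['cy'],np.array(p['xyz']),R.from_quat(p['orientation'])
def dep(n,d,u,v):
    f,cx,cy,t,r=cam(n); u=np.asarray(u,float);v=np.asarray(v,float)
    P=np.stack([(u-cx)/f*d,-(v-cy)/f*d,-d*np.ones_like(u)],-1)
    return r.apply(P.reshape(-1,3)).reshape(P.shape)+t
def cloud(n,d):
    v,u=np.mgrid[0:400,0:640]; return dep(n,d,u,v)
def proj(n,P):
    f,cx,cy,t,r=cam(n); c=r.inv().apply(np.atleast_2d(P)-t)
    return np.stack([cx+f*c[:,0]/-c[:,2], cy-f*c[:,1]/-c[:,2]],-1)
def crop(src,x0,y0,x1,y1,s,out):
    im=cv2.imread(src)[y0:y1,x0:x1]; cv2.imwrite(out,cv2.resize(im,None,fx=s,fy=s,interpolation=cv2.INTER_CUBIC))
E
python3 - <<'E'
from h import *
crop('pics/scene0.png',180,120,330,230,5,'pics/c1.png')
crop('pics/top0.png',200,160,300,260,6,'pics/c2.png')
ds=np.load('pics/scene0.npy');dt=np.load('pics/top0.npy')
C=cloud('top',dt);S=cloud('scene',ds)
for (u,v) in [(240,190),(250,190),(270,200),(374,203),(350,240),(120,230),(440,226)]: print('top',u,v,C[v,u].round(4))
for (u,v) in [(270,170),(380,240),(300,230),(445,300),(258,183)]: print('sc',u,v,S[v,u].round(4))
E
```

```text
top 240 190 [0.3192 0.0064 1.303 ]
top 250 190 [0.5895 0.229  0.1   ]
top 270 200 [0.5573 0.1622 0.0963]
top 374 203 [ 0.5691 -0.1956  0.0043]
top 350 240 [ 0.437  -0.1099  0.0011]
top 120 230 [ 0.4636  0.6998 -0.0066]
top 440 226 [ 0.4869 -0.4195  0.025 ]
sc 270 170 [0.5205 0.1748 0.1355]
sc 380 240 [ 0.577  -0.1915  0.0048]
sc 300 230 [ 4.728e-01  2.890e-02 -1.000e-04]
sc 445 300 [ 0.4874 -0.4296  0.0225]
sc 258 183 [0.484  0.1965 0.0974]
```

View pics/c1.png

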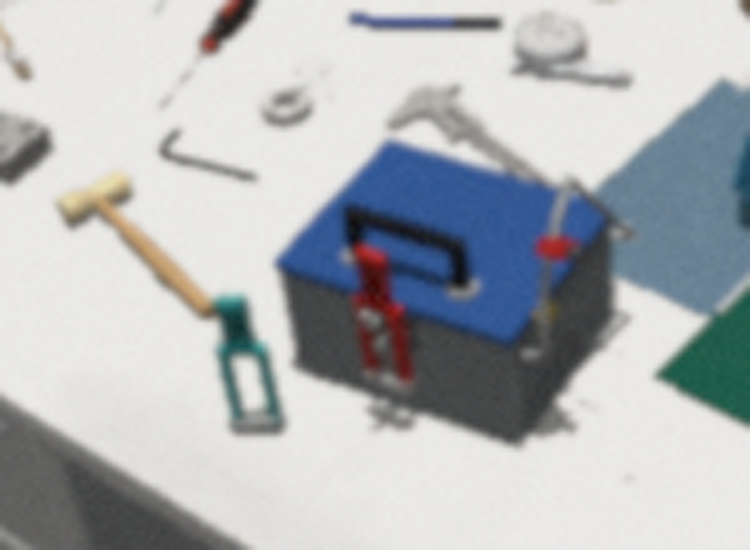

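View pics/c2.png

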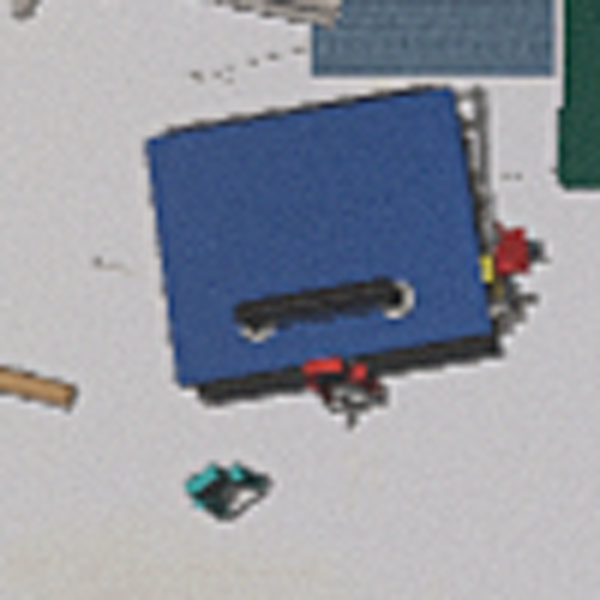

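There are two candidates: a red link on the box front, scene px (256,187), and a teal one standing free at scene px (229,190). The red one fits: it hangs on the hook, and the crop confirms its colour. Next I fit the poses.

```bash
python3 - <<'E'
from h import *
ds=np.load('pics/scene0.npy');dt=np.load('pics/top0.npy')
for n,d in(('top',dt),('scene',ds)):
    im=cv2.imread(f'pics/{n}0.png').astype(int);C=cloud(n,d)
    b,g,r=im[...,0],im[...,1],im[...,2]
    near=(d>0)&(np.hypot(C[...,0]-.55,C[...,1]-.2)<.22)
    m=near&(b>r+40)&(b>g+25)&(abs(C[...,2]-.1)<.012)
    P=C[m][:,:2].astype(np.float32); rc=cv2.minAreaRect(P*1000)
    print(n,m.sum(),C[m][:,2].mean().round(4),rc, 'mean',P.mean(0))
    # plane-intersection rect: project pixel mask to z=0.1
    f,cx,cy,t,rr=cam(n)
    for nm,mm,z in (('blue',near&(b>r+40)&(b>g+25)&(abs(C[...,2]-.1)<.012),.1),):
        mk=cv2.morphologyEx(mm.astype(np.uint8),cv2.MORPH_CLOSE,np.ones((7,7)))
        c=max(cv2.findContours(mk,cv2.RETR_EXTERNAL,cv2.CHAIN_APPROX_NONE)[0],key=cv2.contourArea)[:,0]
        q=dep(n,1.0,c[:,0],c[:,1])-t; q=t+q*((z-t[2])/q[:,2])[:,None]
        print(' contour',cv2.minAreaRect((q[:,:2]*1000).astype(np.float32)))
    red=near&(r>g+60)&(r>b+60)
    k,l,st,ce=cv2.connectedComponentsWithStats(red.astype(np.uint8))
    for i in range(1,k):
        if st[i,4]>4: print(' red',ce[i].round(1),st[i],np.median(C[l==i],0).round(4),C[l==i].min(0).round(3),C[l==i].max(0).round(3))
    ye=near&(r>b+50)&(g>b+40)&(abs(r-g)<70)&(C[...,2]>.03)
    if ye.any(): print(' yel',np.argwhere(ye).mean(0),np.median(C[ye],0))
    tl=near&(g>r+30)&(b>r+25)&(b<g+30)
    if tl.any(): print(' teal',C[tl].min(0),C[tl].max(0))
    bk=near&(im.max(-1)<50)&(C[...,2]>.12)
    if bk.any(): print(' bar',bk.sum(),C[bk].mean(0),C[bk].min(0),C[bk].max(0))
    tr=(abs(C[...,0]-.57)<.12)&(abs(C[...,1]+.19)<.14)&(C[...,2]>.012)&(C[...,2]<.03)
    print(' tray',cv2.minAreaRect((C[tr][:,:2]*1000).astype(np.float32)))
E
```

```text
top 1978 0.0982 ((561.1187133789062, 220.00997924804688), (141.06719970703125, 172.7286376953125), 10.349427223205566) mean [0.56381977 0.22026873]
 contour ((560.422119140625, 219.2733154296875), (139.59561157226562, 171.5391387939453), 10.520984649658203)
 red [285.1 201.5] [283 198   5   7  29] [0.5398 0.1066 0.1602] [0.531 0.1   0.153] [0.553 0.114 0.168]
 red [253.2 220.5] [250 220   7   2  13] [0.4831 0.2071 0.1438] [0.48  0.198 0.08 ] [0.489 0.228 0.146]
 yel [204.16666667 280.66666667] [0.54446153 0.1257598  0.09479902]
 teal [ 0.41307883 -0.00688599 -0.00819011] [0.74217034 0.30330528 0.11669323]
 bar 53 [0.51320383 0.21031693 0.13639473] [0.47615889 0.16953082 0.12326319] [0.52657659 0.2504098  0.1431389 ]
 tray ((607.00146484375, -181.4517059326172), (209.377197265625, 208.2634735107422), 11.193195343017578)
scene 1210 0.1003 ((563.6161499023438, 218.780517578125), (143.91213989257812, 173.775146484375), 10.011300086975098) mean [0.55952066 0.21640265]
 contour ((559.5480346679688, 217.57022094726562), (144.40211486816406, 173.4609832763672), 10.759455680847168)
 red [253.4 171.2] [251 169   6   5  20] [0.4816 0.2052 0.1433] [0.478 0.195 0.113] [0.509 0.246 0.148]
 red [290.4 168.9] [288 168   6   3  17] [0.5344 0.1046 0.1643] [0.531 0.099 0.157] [0.543 0.113 0.168]
 red [256.8 182.4] [252 179   9  11  28] [0.4826 0.1966 0.1023] [0.479 0.19  0.072] [0.494 0.217 0.113]
 teal [ 0.41500639 -0.00802497 -0.00256734] [0.73283093 0.28282637 0.11739057]
 bar 53 [0.51632575 0.20909728 0.13487667] [0.50809867 0.17036604 0.12103158] [0.52795894 0.25033903 0.14229966]
 tray ((605.6834716796875, -185.5672607421875), (205.62722778320312, 200.8313446044922), 10.90471363067627)
```

```bash
cat >> h.py <<'E'
BY=0.182; BO=np.array([.5615,.2188,0.])
def box(x,y,z): return BO+R.from_euler('z',BY).apply([x,y,z])
def go(tgt,yaw):
    """tgt TCP world; yaw: direction of tool y rel to world +y (tool down)"""
    s=arm.observe(); q=R.from_quat(s['orientation'])
    T=R.from_matrix(np.array([[-np.cos(yaw),-np.sin(yaw),0],[-np.sin(yaw),np.cos(yaw),0],[0,0,-1]]))
    print('t',s['time'],'pos',s['eef_pos'].round(4),'F',s['contact_force'].round(2),'w',round(s['grip_width'],4))
    print('shift cm',(q.inv().apply(np.array(tgt)-s['eef_pos'])*100).round(2),'rot',(q.inv()*T).as_rotvec().round(3))
E
python3 - <<'E'
from h import *
crop('pics/top0.png',330,165,420,240,8,'pics/c3.png')
print(box(-.077,0,.126),box(-.045,0,.135))
go(box(-.079,0,.20),BY)
E
```

```text
[0.48577176 0.20486324 0.126     ] [0.51724324 0.21065514 0.135     ]
t 0.1 pos [0.1868 0.622  0.2066] F [ 0.47 -0.12  0.55] w 0.0851
shift cm [-40.45 -31.44   0.71] rot [-0.002 -0.001 -0.474]
```

View pics/c3.png

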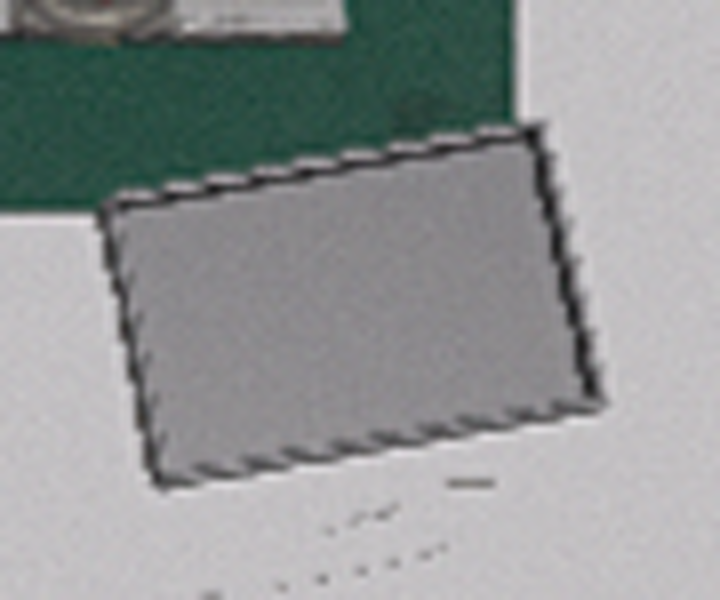

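```bash
python3 - <<'E'
from h import *
f,cx,cy,t,r=cam('top')
c=np.array([(342.5,190.6),(397.5,180.6),(405.6,215.6),(349.8,225.9)])
q=dep('top',1.,c[:,0],c[:,1])-t; q=t+q*((.022-t[2])/q[:,2])[:,None]
print(q.round(4),q.mean(0)); e=q[0]-q[1]; print(np.linalg.norm(e),np.arctan2(-e[0],e[1]), np.linalg.norm(q[1]-q[2]))
E
python3 -m inch '[[[-5,-3.9,-0.4,0,0,-0.14,0],[-10,-7.8,-0.4,0,0,-0.28,0],[-14,-11,-0.4,0,0,-0.42,0],[-18,-14,-0.4,0,0,-0.474,0],[-20,-15.6,-0.4,0,0,-0.474,0]]]'
python3 -c "
from h import *
go(box(-.079,0,.21),BY)"
```

```text
[[ 0.6089 -0.0824  0.022 ]
 [ 0.6476 -0.2775  0.022 ]
 [ 0.5223 -0.3022  0.022 ]
 [ 0.4839 -0.1076  0.022 ]] [ 0.56568911 -0.19243579  0.022     ]
0.19888352889154795 0.19588070785467207 0.12765844718000163
time: 0.6
eef_pos: [0.332, 0.4168, 0.2113]
orientation: [-0.092, 0.996, -0.0, -0.0]
contact_force: [0.7, 0.1, -0.3]
grip_width: 0.0849
t 0.6 pos [0.332  0.4168 0.2113] F [ 0.65  0.08 -0.26] w 0.0849
shift cm [-11.04 -23.64   0.13] rot [-0.    -0.     0.002]
```

```bash

python3 -m inch '[[[-2,-4.5,0,0,0,0,0],[-4.2,-9,0,0,0,0,0],[-6.3,-13.5,0,0,0,0,0],[-8.4,-18,0,0,0,0,0],[-10,-21.5,0,0,0,0,0]]]'
python3 -m inch '[[[-1,-2,0,0,0,0,0.4],[-1,-2,0,0,0,0,0.4],[-1,-2,0,0,0,0,0.4]]]'
python3 - <<'E'
from h import *
for n in ("scene","top"):
    im,d=viewer.get_image(n)
    cv2.imwrite(f"pics/{n}1.png",im[:,:,::-1]); np.save(f"pics/{n}1.npy",d)
crop('pics/scene1.png',180,80,330,230,5,'pics/c4.png')
go(box(-.079,0,.12),BY)
print(proj('scene',[box(-.077,0,.126),box(-.079,0,.21)]),proj('top',box(-.077,0,.126)))
E
```

```text
time: 1.1
eef_pos: [0.4697, 0.2229, 0.2114]
orientation: [-0.09, 0.996, -0.0, -0.0]
contact_force: [0.3, 1.0, -0.5]
grip_width: 0.0856
time: 1.4
eef_pos: [0.482, 0.2073, 0.2112]
orientation: [-0.09, 0.996, 0.0, -0.001]
contact_force: [-0.0, -0.0, -0.7]
grip_width: 0.0513
t 1.5 pos [0.4816 0.2081 0.2114] F [ 0.31  0.12 -0.27] w 0.0511
shift cm [-0.16 -0.4   9.14] rot [ 0.    -0.001  0.001]
[[255.28754224 174.6945304 ]
 [251.5373281  153.25978815]] [[254.68324165 220.04798365]]
```

View pics/c4.png

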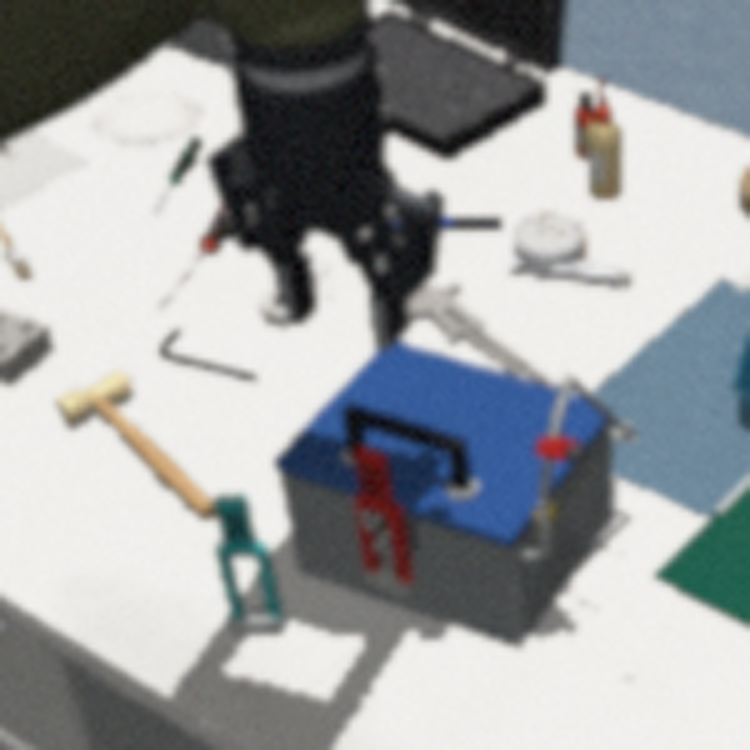

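```bash

python3 -m inch '[[[-0.15,-0.4,3,0,0,0,0.4],[-0.15,-0.4,6,0,0,0,0.4],[-0.15,-0.4,8,0,0,0,0.4],[-0.15,-0.4,9.5,0,0,0,0.4],[-0.15,-0.4,10,0,0,0,0.4]]]'
python3 - <<'E'
from h import *
for n in ("scene","top"):
    im,d=viewer.get_image(n)
    cv2.imwrite(f"pics/{n}2.png",im[:,:,::-1]); np.save(f"pics/{n}2.npy",d)
crop('pics/scene2.png',210,110,310,210,7,'pics/c5.png')
go(box(-.079,0,.111),BY)
E
```

```text
time: 2.0
eef_pos: [0.483, 0.2043, 0.1098]
orientation: [-0.092, 0.996, -0.0, -0.001]
contact_force: [-0.3, 0.7, 0.8]
grip_width: 0.0513
t 2.1 pos [0.484  0.2042 0.1113] F [-0.18 -0.87 -0.05] w 0.0512
shift cm [0.01 0.03 0.03] rot [-0.    -0.001  0.001]
```

View pics/c5.png

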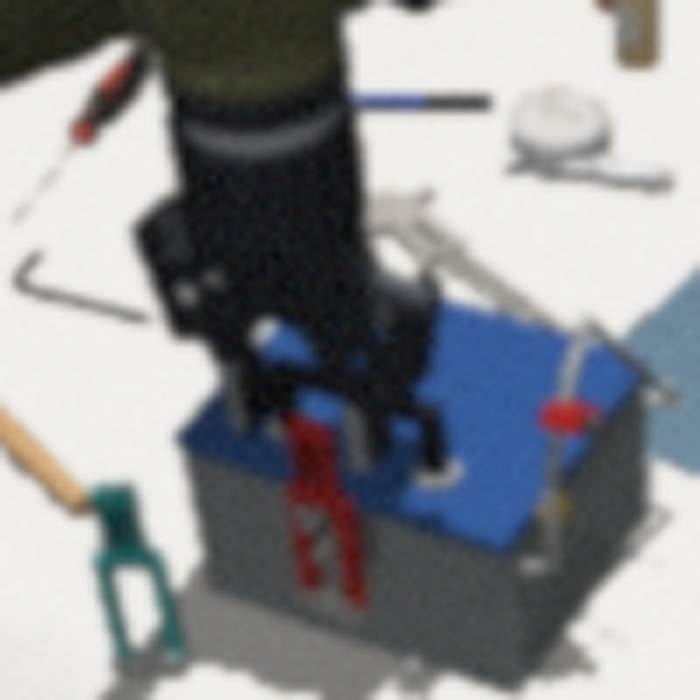

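```bash

python3 - <<'E'
from h import *
p=proj('scene',[box(-.079,.03,.115),box(-.079,-.03,.115),box(-.079,0,.130),box(-.077,0,.146),box(-.045,.038,.135),box(-.045,-.038,.135)])
print((p-[210,110])*7)
C=cloud('scene',np.load('pics/scene2.npy'))
for (u,v) in [(235,400),(240,410),(355,430),(360,450),(310,445),(310,470)]:
    print(u,v,C[110+v//7,210+u//7].round(4))
E
```

```text
[[259.27129432 455.24007378]
 [376.64930934 494.09273044]
 [313.49022222 448.6893731 ]
 [311.59531036 417.87349192]
 [279.71193939 370.43446777]
 [428.12444992 417.79343274]]
235 400 [0.4671 0.2326 0.1558]
240 410 [0.4688 0.2309 0.1515]
355 430 [0.4794 0.1752 0.1602]
360 450 [0.4766 0.1697 0.1532]
310 445 [0.4821 0.2054 0.1352]
310 470 [0.4817 0.2077 0.1181]
```

```bash

python3 -m inch '[[[0,0,0,0,0,0,0.9],[0,0,0,0,0,0,0.9],[0,0,0,0,0,0,0.9],[0,0,0,0,0,0,0.9],[0,0,0,0,0,0,0.9]]]'
python3 - <<'E'
from h import *
for n in ("scene","top"):
    im,d=viewer.get_image(n)
    cv2.imwrite(f"pics/{n}3.png",im[:,:,::-1]); np.save(f"pics/{n}3.npy",d)
crop('pics/scene3.png',210,110,310,210,7,'pics/c6.png')
go(box(-.079,0,.111),BY)
E
```

```text
time: 2.6
eef_pos: [0.4854, 0.2043, 0.1131]
orientation: [-0.091, 0.996, 0.001, 0.001]
contact_force: [-0.2, 1.8, 4.7]
grip_width: 0.0169
t 2.7 pos [0.4853 0.2043 0.113 ] F [0.14 1.34 5.59] w 0.0168
shift cm [0.15 0.05 0.2 ] rot [0.001 0.002 0.   ]
```

View pics/c6.png

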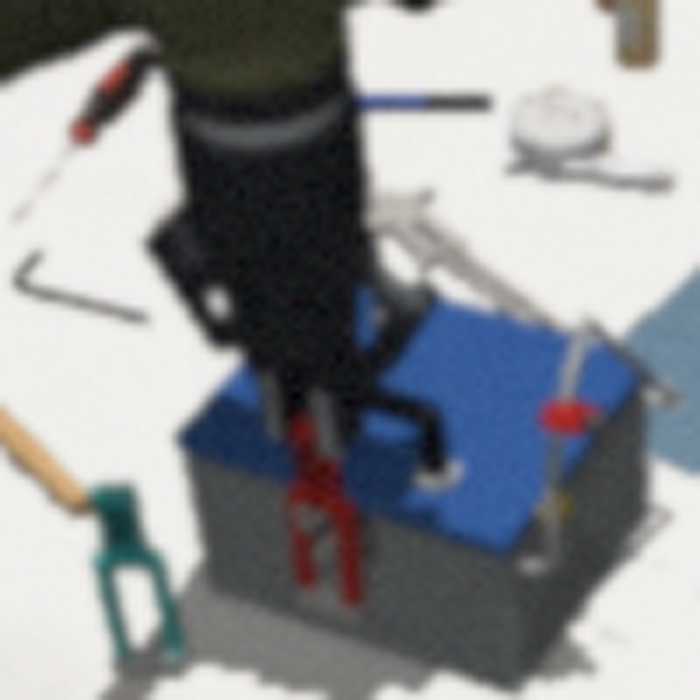

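```bash

python3 -m inch '[[[0,0,-0.5,0,0,0,0.9],[0,0,-1,0,0,0,0.9],[0,0,-1.5,0,0,0,0.9],[0,0,-1.9,0,0,0,0.9],[0,0,-1.9,0,0,0,0.9]]]'
python3 - <<'E'
from h import *
for n in ("scene",):
    im,d=viewer.get_image(n)
    cv2.imwrite(f"pics/{n}4.png",im[:,:,::-1]); np.save(f"pics/{n}4.npy",d)
crop('pics/scene4.png',210,110,310,210,7,'pics/c7.png')
go(box(-.079,0,.132),BY)
E
```

```text
time: 3.2
eef_pos: [0.4848, 0.2038, 0.1314]
orientation: [-0.091, 0.996, 0.0, 0.001]
contact_force: [0.2, 0.2, -1.4]
grip_width: 0.0168
t 3.25 pos [0.4846 0.2038 0.131 ] F [ 0.55 -0.73 -2.25] w 0.0169
shift cm [ 0.06  0.09 -0.1 ] rot [-0.  0.  0.]
```

View pics/c7.png

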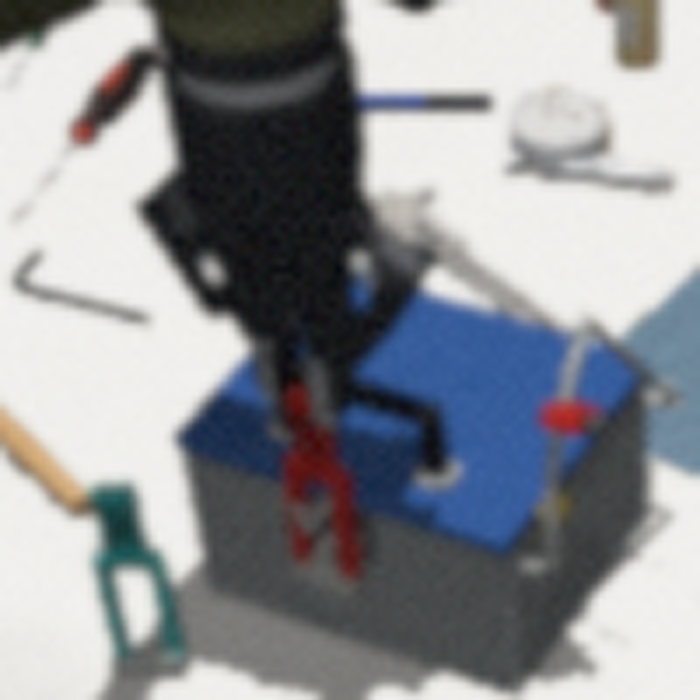

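```bash

python3 -m inch '[[[0,0,-0.15,0,0,0,0.9],[1,0,-0.15,0,0,0,0.9],[2,0,-0.15,0,0,0,0.9],[3,0,-0.15,0,0,0,0.9],[4,0,-0.15,0,0,0,0.9]]]'
python3 - <<'E'
from h import *
for n in ("scene",):
    im,d=viewer.get_image(n)
    cv2.imwrite(f"pics/{n}5.png",im[:,:,::-1]); np.save(f"pics/{n}5.npy",d)
crop('pics/scene5.png',210,110,310,210,7,'pics/c8.png')
go(box(-.119,0,.132),BY)
E
```

```text
time: 3.75
eef_pos: [0.4439, 0.1963, 0.132]
orientation: [-0.091, 0.996, -0.0, -0.0]
contact_force: [-0.2, -1.0, -1.6]
grip_width: 0.017
t 3.8 pos [0.4426 0.1962 0.1318] F [-1.16  0.51 -0.9 ] w 0.0171
shift cm [-0.2   0.07 -0.02] rot [-0.    -0.002  0.001]
```

View pics/c8.png

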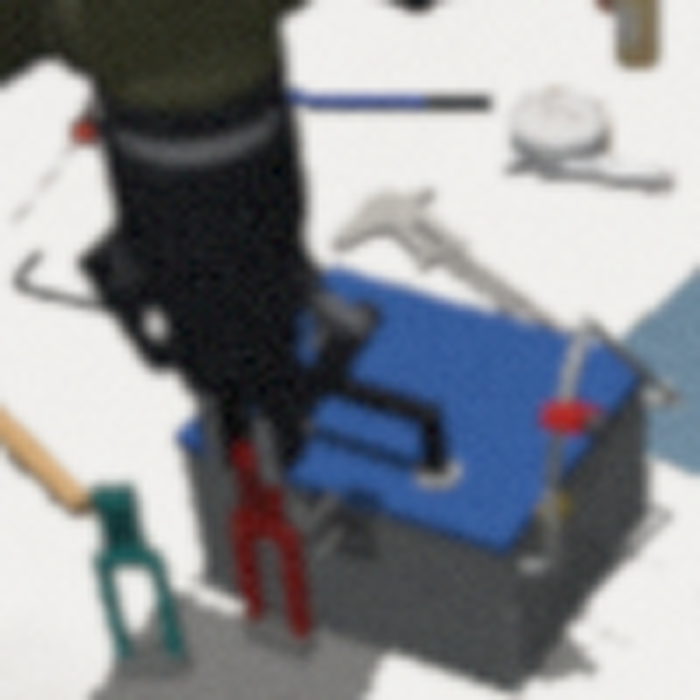

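The link is off and the lid is still shut. I back away a little, raise it and carry it to the tray.

```bash

python3 -m inch '[[[1.5,0,0,0,0,0,0.9],[2,0,-2.5,0,0,0,0.9],[2,0,-5.5,0,0,0,0.9],[2,0,-8.5,0,0,0,0.9],[2,0,-10,0,0,0,0.9]]]'
python3 -c "
from h import *
go([.44,-.02,.235],.196)
go([.566,-.192,.235],.196+np.pi/2)
go([.566,-.192,.235],.196-np.pi/2)
print(arm.observe()['qpos'])"
```

```text
time: 4.3
eef_pos: [0.4263, 0.1933, 0.2355]
orientation: [-0.091, 0.996, 0.001, 0.002]
contact_force: [1.6, 0.7, -1.4]
grip_width: 0.0173
t 4.3 pos [0.4263 0.1933 0.2355] F [ 1.62  0.68 -1.38] w 0.0173
shift cm [  2.52 -21.22   0.03] rot [ 0.001  0.005 -0.014]
t 4.3 pos [0.4263 0.1933 0.2355] F [ 1.62  0.68 -1.38] w 0.0173
shift cm [ -6.75 -40.42   0.06] rot [-0.003  0.004 -1.584]
t 4.3 pos [0.4263 0.1933 0.2355] F [ 1.62  0.68 -1.38] w 0.0173
shift cm [ -6.75 -40.42   0.06] rot [0.004 0.003 1.557]
[ 3.10857916e-01 -3.13259603e-01  2.00981970e+00 -1.51459647e-05
  1.44001483e+00 -1.44224042e+00]
```

```bash

python3 -m inch '[[[0.5,-4.5,0,0,0,0.12,0.9],[1,-9,0,0,0,0.24,0.9],[1,-13.5,0,0,0,0.36,0.9],[0.5,-18,0,0,0,0.48,0.9],[0,-22,0,0,0,0.6,0.9]]]'
python3 -c "
from h import *
go([.566,-.192,.235],.196-np.pi/2)"
```

```text
time: 4.8
eef_pos: [0.4651, -0.0254, 0.2317]
orientation: [0.21, 0.978, -0.0, 0.0]
contact_force: [1.0, 0.3, -2.3]
grip_width: 0.017
t 4.8 pos [ 0.4651 -0.0254  0.2317] F [ 0.98  0.29 -2.33] w 0.017
shift cm [-16.05 -11.05  -0.32] rot [0.    0.    0.951]
```

```bash

python3 -m inch '[[[-3.2,-2.2,0,0,0,0.14,0.9],[-6.4,-4.4,0,0,0,0.28,0.9],[-9.6,-6.6,0,0,0,0.42,0.9],[-12.8,-8.8,0,0,0,0.56,0.9],[-16,-11,0,0,0,0.7,0.9]]]'
python3 -m inch '[[[0,0,0,0,0,0.13,0.9],[0,0,0,0,0,0.25,0.9],[0,0,0,0,0,0.25,0.9]]]'
python3 - <<'E'
from h import *
for n in ("scene","top"):
    im,d=viewer.get_image(n)
    cv2.imwrite(f"pics/{n}6.png",im[:,:,::-1]); np.save(f"pics/{n}6.npy",d)
crop('pics/scene6.png',300,130,450,280,5,'pics/c9.png')
go([.566,-.192,.235],.196-np.pi/2)
E
```

```text
time: 5.3
eef_pos: [0.5672, -0.1902, 0.2312]
orientation: [0.533, 0.846, -0.0, -0.001]
contact_force: [0.2, 1.2, -1.3]
grip_width: 0.0172
time: 5.6
eef_pos: [0.5666, -0.1891, 0.231]
orientation: [0.632, 0.775, -0.0, -0.001]
contact_force: [-0.9, -0.1, -1.9]
grip_width: 0.017
t 5.7 pos [ 0.5666 -0.1887  0.2315] F [ 0.63  0.17 -1.18] w 0.0171
shift cm [-0.31 -0.13 -0.35] rot [-0.001 -0.001  0.01 ]
```

View pics/c9.png

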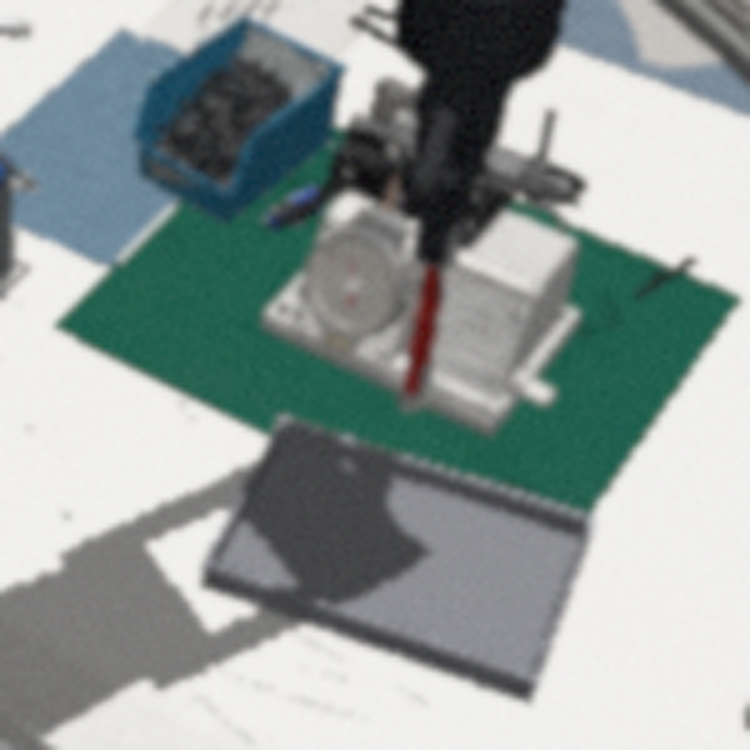

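```bash

python3 -m inch '[[[-0.3,0,4,0,0,0,0.9],[-0.3,0,8,0,0,0,0.9],[-0.3,0,11,0,0,0,0.9],[-0.3,0,13,0,0,0,0.9],[-0.3,0,13.6,0,0,0,0.9]]]'
python3 -m inch '[[[0,0,0.2,0,0,0,0.9],[0,0,0.4,0,0,0,0.9],[0,0,0.6,0,0,0,0.9]]]'
python3 - <<'E'
from h import *
for n in ("scene","top"):
    im,d=viewer.get_image(n)
    cv2.imwrite(f"pics/{n}7.png",im[:,:,::-1]); np.save(f"pics/{n}7.npy",d)
crop('pics/scene7.png',300,150,450,300,5,'pics/c10.png')
go([.566,-.192,.085],.196-np.pi/2)
E
```

```text
time: 6.2
eef_pos: [0.5653, -0.1906, 0.0928]
orientation: [0.631, 0.776, -0.001, -0.003]
contact_force: [-0.2, -0.1, -1.3]
grip_width: 0.0167
time: 6.5
eef_pos: [0.5687, -0.1923, 0.0921]
orientation: [0.632, 0.775, 0.0, 0.002]
contact_force: [-0.8, 1.0, -1.7]
grip_width: 0.0168
t 6.6 pos [ 0.5682 -0.1921  0.0914] F [-0.22 -0.26 -1.22] w 0.0171
shift cm [ 0.05 -0.21  0.64] rot [0.002 0.001 0.007]
```

View pics/c10.png

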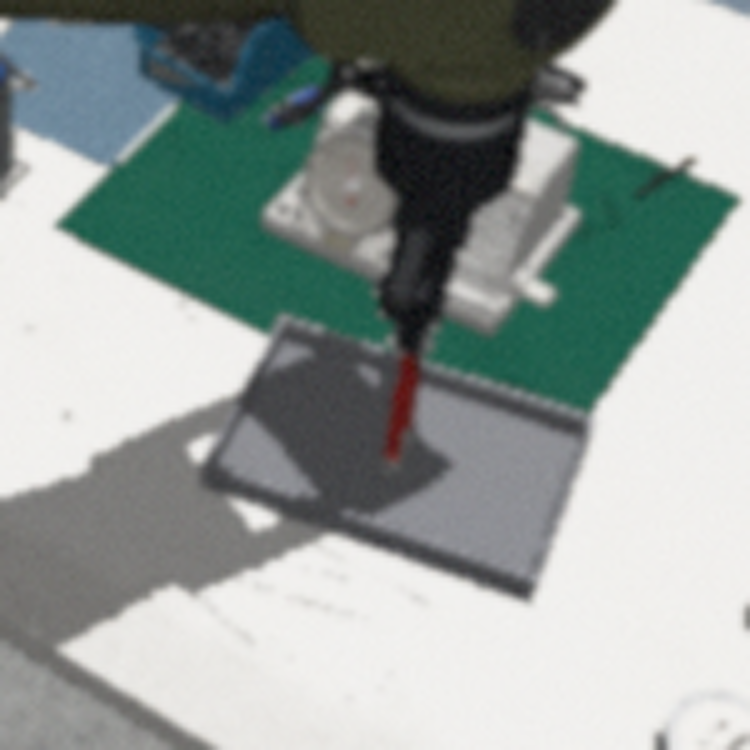

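Nearly down: no floor contact yet (Fz still equals the link's weight). I lower it slowly.

```bash

python3 -m inch '[[[0,0,0.1,0,0,0,0.9],[0,0,0.2,0,0,0,0.9],[0,0,0.3,0,0,0,0.9],[0,0,0.3,0,0,0,0.9]]]'
python3 -m inch '[[[0,0,0.1,0,0,0,0.9],[0,0,0.2,0,0,0,0.9],[0,0,0.2,0,0,0,0.9]]]'
```

```text
time: 7.0
eef_pos: [0.5684, -0.1922, 0.0884]
orientation: [0.632, 0.775, 0.0, 0.001]
contact_force: [-0.7, 0.2, 3.6]
grip_width: 0.0168
time: 7.3
eef_pos: [0.5695, -0.1928, 0.0882]
orientation: [0.632, 0.775, 0.001, 0.002]
contact_force: [0.1, 0.5, 8.9]
grip_width: 0.0168
```

```bash

python3 -m inch '[[[0,0,-0.2,0,0,0,0.75],[0,0,-0.2,0,0,0,0.5],[0,0,-0.2,0,0,0,0.4],[0,0,-0.2,0,0,0,0.3],[0,0,-0.2,0,0,0,0.3]]]'
python3 -m inch '[[[0,0,-3,0,0,0,0.3],[0,0,-6,0,0,0,0.3],[0,0,-10,0,0,0,0.3],[0,0,-14,0,0,0,0.3],[0,0,-17,0,0,0,0.3]]]'
python3 - <<'E'
from h import *
for n in ("scene","top"):
    im,d=viewer.get_image(n)
    cv2.imwrite(f"pics/{n}8.png",im[:,:,::-1]); np.save(f"pics/{n}8.npy",d)
crop('pics/scene8.png',200,110,450,310,3,'pics/c11.png')
go(box(-.045,0,.25),BY+np.pi/2)
go(box(-.045,0,.25),BY-np.pi/2)
print(arm.observe()['qpos'])
E
```

```text
time: 7.8
eef_pos: [0.5672, -0.1917, 0.0867]
orientation: [0.632, 0.775, -0.0, -0.0]
contact_force: [-0.8, 0.5, 0.3]
grip_width: 0.06
time: 8.3
eef_pos: [0.568, -0.192, 0.2602]
orientation: [0.632, 0.775, 0.0, 0.001]
contact_force: [1.1, -0.7, 0.7]
grip_width: 0.0597
t 8.4 pos [ 0.57   -0.1929  0.2639] F [0.49 0.96 0.09] w 0.0595
shift cm [40.6   2.96  1.16] rot [-0.009  0.013 -3.12 ]
t 8.4 pos [ 0.57   -0.1929  0.2639] F [0.49 0.96 0.09] w 0.0595
shift cm [40.6   2.96  1.16] rot [0.009 0.006 0.021]
[-4.15489534e-01 -1.75251971e-02  1.70350102e+00 -5.16232672e-05
  1.44510090e+00 -6.18563874e-01]
```

View pics/c11.png

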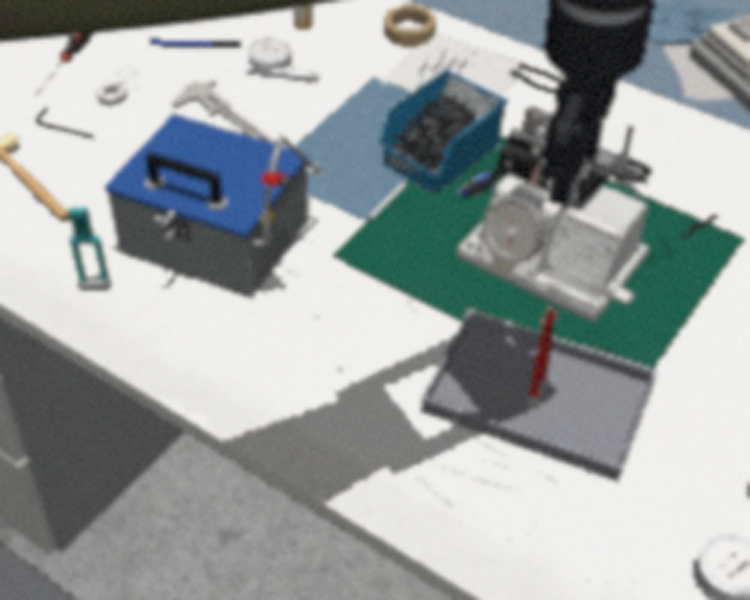

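The link stands in the tray, upright and released. Now I measure the index angle by fitting a model of the block to the red pixels in both views.

```bash

python3 - <<'E'
from h import *
import itertools
def blk(th,off=(0,0,0)):
    c,s=np.cos(th),np.sin(th)
    out=[]
    for sx,sy,sz in itertools.product((-1,1),repeat=3):
        x,y,z=-.125+sx*.013,sy*.009,sz*.005
        out.append(box(.07+x*c+z*s+off[0],-.1+y+off[1],.09-x*s+z*c+off[2]))
    return np.array(out)
for n in('scene','top'):
    im=cv2.imread(f'pics/{n}8.png').astype(int); b,g,r=im[...,0],im[...,1],im[...,2]
    u0,v0=(290,169) if n=='scene' else (285,201)
    w=np.clip((r-np.maximum(g,b)-15)/80.,0,1); 
    m=np.zeros_like(w); m[v0-9:v0+9,u0-9:u0+9]=w[v0-9:v0+9,u0-9:u0+9]
    vv,uu=np.mgrid[0:400,0:640]; print(n,'centroid',(uu*m).sum()/m.sum(),(vv*m).sum()/m.sum(),'area',m.sum())
    for th in np.arange(.35,.76,.05):
        p=proj(n,blk(th)); big=np.zeros((400*4//4,640),np.uint8)
        h=cv2.convexHull(p.astype(np.float32))[:,0]; M=cv2.moments(h.astype(np.float32))
        print(' %.2f'%th,round(M['m10']/M['m00'],2),round(M['m01']/M['m00'],2),round(M['m00'],1))
    crop(f'pics/{n}8.png',u0-25,v0-20,u0+25,v0+25,12,f'pics/ix_{n}.png')
    # pointer
    print(' ptr pred',proj(n,[box(.07-.118,-.09,.09),box(.07-.118,-.095,.09)]).round(1))
C=cloud('top',np.load('pics/top8.npy'));S=cloud('scene',np.load('pics/scene8.npy'))
Rz=R.from_euler('z',BY)
for nm,c,im in(('top',C,'top'),('scene',S,'scene')):
    i=cv2.imread(f'pics/{im}8.png').astype(int); m=(i[...,2]-np.maximum(i[...,0],i[...,1])>50)&(np.hypot(c[...,0]-.537,c[...,1]-.105)<.03)
    P=Rz.inv().apply(c[m]-BO); print(nm,np.median(P,0),np.arctan2(np.median(P[:,2])-.09,.07-np.median(P[:,0])))
E
```

```text
scene centroid 290.4934497816594 169.016219588272 area 20.0375
 0.35 288.7 176.44 48.8
 0.40 288.95 174.53 47.1
 0.45 289.25 172.58 45.2
 0.50 289.6 170.6 43.1
 0.55 290.0 168.59 40.9
 0.60 290.44 166.57 38.6
 0.65 290.93 164.54 36.1
 0.70 291.46 162.51 33.6
 0.75 292.04 160.47 30.9
 ptr pred [[286.6 186. ]
 [288.  186.5]]
top centroid 284.78968398111147 201.53250998910278 area 34.4125
 0.35 284.08 205.46 49.9
 0.40 283.82 204.44 49.9
 0.45 283.54 203.32 49.6
 0.50 283.25 202.12 49.2
 0.55 282.94 200.83 48.7
 0.60 282.63 199.45 48.0
 0.65 282.3 198.0 47.1
 0.70 281.97 196.47 46.0
 0.75 281.63 194.87 44.8
 ptr pred [[282.2 208.5]
 [283.7 208.2]]
top [-0.04150428 -0.10620326  0.16118122] 0.5681574959180468
scene [-0.04637849 -0.10678267  0.16344584] 0.562969990114468
```

View pics/ix_scene.png

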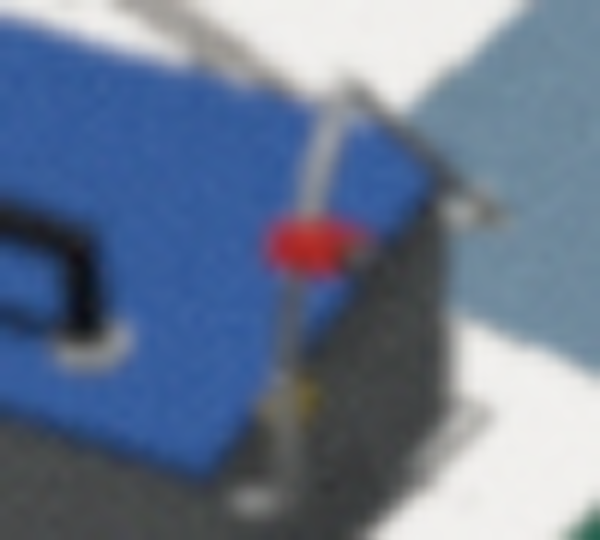

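View pics/ix_top.png

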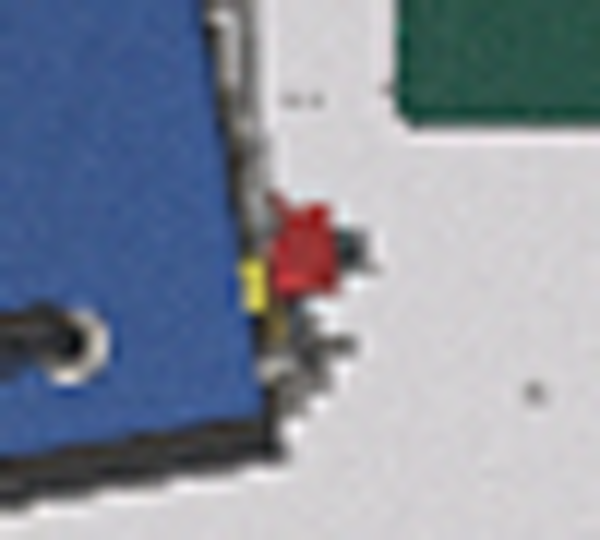

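Estimates: 0.54 rad in the scene view, 0.52 in the top view, and depth gives 0.565 less about 0.04 for the top face. I take 0.53 and move over the pull bar with the jaws across the box's x.

```bash

python3 -m inch '[[[4.5,0.3,0,0,0,0.02,0.3],[9,0.6,0,0,0,0.02,0.3],[13.5,0.9,0,0,0,0.02,0.3],[18,1.2,0,0,0,0.02,0.3],[22.5,1.6,0,0,0,0.02,0.3]]]'
python3 -m inch '[[[4.5,0.3,0,0,0,0,0.3],[9,0.6,0,0,0,0,0.3],[13.5,0.9,0,0,0,0,0.3],[17,1.2,0,0,0,0,0.3],[17.5,1.3,0,0,0,0,0.3]]]'
python3 -c "
from h import *
go(box(-.045,0,.16),BY-np.pi/2)
P=box(-.045,0,.135); print(P)"
```

```text
time: 8.9
eef_pos: [0.5367, 0.0334, 0.2558]
orientation: [0.64, 0.769, -0.0, -0.001]
contact_force: [0.1, -0.8, -0.3]
grip_width: 0.0601
time: 9.4
eef_pos: [0.5174, 0.2093, 0.2557]
orientation: [0.638, 0.77, -0.001, -0.001]
contact_force: [0.2, 0.7, -0.2]
grip_width: 0.0597
t 9.4 pos [0.5174 0.2093 0.2557] F [ 0.22  0.7  -0.16] w 0.0597
shift cm [0.13 0.03 9.57] rot [-0.002 -0.001  0.005]
[0.51724324 0.21065514 0.135     ]
```

```bash

python3 -m inch '[[[0.1,0,4,0,0,0,0.3],[0.1,0,8,0,0,0,0.3],[0.1,0,11,0,0,0,0.3],[0.1,0,13,0,0,0,0.3],[0.1,0,13.6,0,0,0,0.3]]]'
python3 - <<'E'
from h import *
for n in ("scene","top"):
    im,d=viewer.get_image(n)
    cv2.imwrite(f"pics/{n}9.png",im[:,:,::-1]); np.save(f"pics/{n}9.npy",d)
crop('pics/scene9.png',210,110,310,210,7,'pics/c12.png')
go(box(-.045,0,.119),BY-np.pi/2)
E
```

```text
time: 9.9
eef_pos: [0.5162, 0.2057, 0.1169]
orientation: [0.64, 0.769, -0.003, -0.002]
contact_force: [-0.4, -0.6, -0.8]
grip_width: 0.0598
t 10.0 pos [0.5178 0.2064 0.1197] F [-0.2   0.03  0.05] w 0.0598
shift cm [0.43 0.02 0.07] rot [-0.003  0.     0.   ]
```

View pics/c12.png

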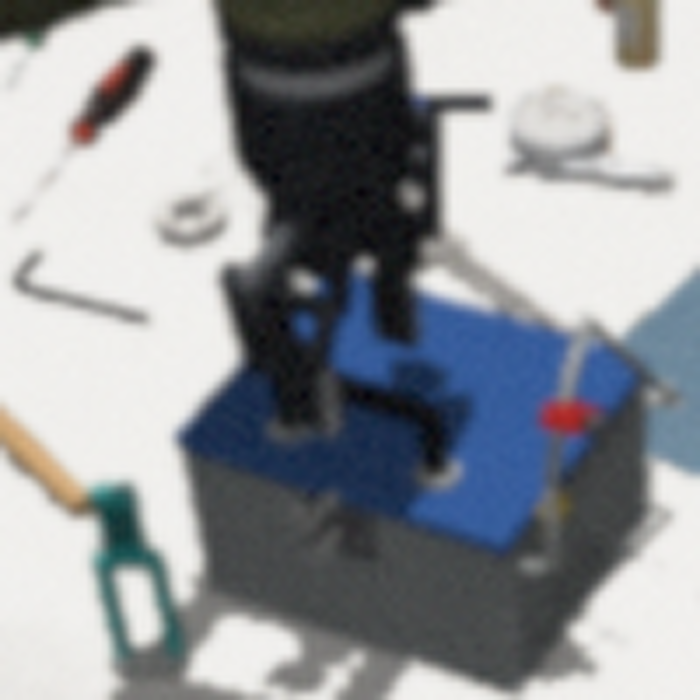

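```bash

python3 -m inch '[[[0.2,0,0,0,0,0,0.5],[0.4,0,0,0,0,0,0.7],[0.4,0,0,0,0,0,1],[0.4,0,0,0,0,0,1],[0.4,0,0,0,0,0,1]]]'
python3 -m inch '[[[0,0,0,0,0,0,1],[0,0,0,0,0,0,1],[0,0,0,0,0,0,1]]]'
python3 - <<'E'
from h import *
for n in ("scene","top"):
    im,d=viewer.get_image(n)
    cv2.imwrite(f"pics/{n}10.png",im[:,:,::-1]); np.save(f"pics/{n}10.npy",d)
crop('pics/scene10.png',210,110,310,210,7,'pics/c13.png')
go(box(-.045,0,.119),BY-np.pi/2)
E
```

```text
time: 10.5
eef_pos: [0.5181, 0.2112, 0.1217]
orientation: [0.639, 0.769, 0.0, 0.0]
contact_force: [0.8, 0.1, 1.4]
grip_width: -0.0
time: 10.8
eef_pos: [0.5178, 0.2111, 0.1212]
orientation: [0.64, 0.769, -0.0, -0.0]
contact_force: [0.7, -1.1, -0.0]
grip_width: 0.0002
t 10.9 pos [0.5179 0.2111 0.1212] F [ 0.57 -0.57  0.35] w 0.0001
shift cm [-0.03 -0.07  0.22] rot [-0.     0.     0.001]
```

View pics/c13.png

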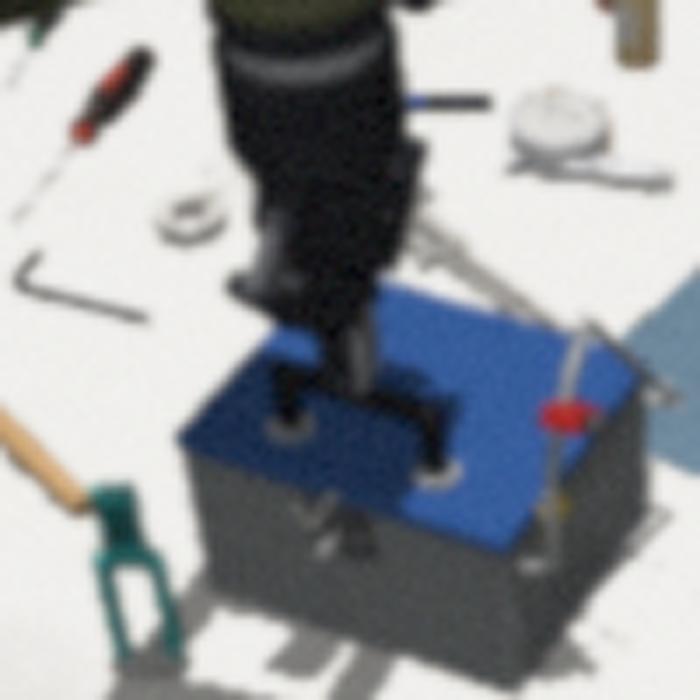

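```bash

python3 - <<'E'
from h import *
T=arm.observe()['eef_pos']
q=[T,T+[0,0,.019],box(-.045,0,.135),box(-.045,.032,.135),box(-.045,-.032,.135),box(-.045,0,.1)]
print(((proj('scene',q)-[210,110])*7).round(0)); print(proj('top',q).round(1))
S=cloud('scene',np.load('pics/scene8.npy')); C=cloud('top',np.load('pics/top8.npy'))
Rz=R.from_euler('z',BY)
for n,c in(('scene',S),('top',C)):
    i=cv2.imread(f'pics/{n}8.png').astype(int); P=Rz.inv().apply((c-BO).reshape(-1,3)).reshape(c.shape)
    m=(i.max(-1)<80)&(abs(P[...,1])<.03)&(P[...,2]>.125)&(P[...,2]<.15)&(abs(P[...,0]+.045)<.03)
    print(n,m.sum(),P[m].mean(0).round(4),np.percentile(P[m],[5,50,95],axis=0).round(4))
S=cloud('scene',np.load('pics/scene10.npy'));P=Rz.inv().apply((S-BO).reshape(-1,3)).reshape(S.shape)
for u,v in [(355,350),(360,370),(360,385),(360,392),(345,385),(390,395),(410,400),(330,385),(310,375),(290,370)]:
    print(u,v,P[110+v//7,210+u//7].round(4))
crop('pics/top10.png',225,175,295,235,10,'pics/c14.png')
crop('pics/scene10.png',240,145,285,185,16,'pics/c15.png')
E
```

```text
[[357. 417.]
 [352. 384.]
 [353. 394.]
 [291. 374.]
 [416. 414.]
 [362. 454.]]
[[253.4 210.4]
 [252.4 209.3]
 [252.8 209.8]
 [242.8 211.5]
 [262.8 208.1]
 [254.6 211.6]]
scene 52 [-0.0457  0.0002  0.1381] [[-0.0484 -0.0259  0.1323]
 [-0.0462  0.0007  0.1387]
 [-0.0418  0.0263  0.1424]]
top 70 [-0.0453 -0.0008  0.1379] [[-0.0502 -0.0271  0.1334]
 [-0.0457 -0.0013  0.1379]
 [-0.0392  0.0261  0.1428]]
355 350 [-0.0516 -0.0064  0.1669]
360 370 [-0.052  -0.0093  0.1605]
360 385 [-0.0526 -0.0083  0.1488]
360 392 [-0.0423 -0.0002  0.1341]
345 385 [-0.0469  0.0034  0.1404]
390 395 [-0.0461 -0.0178  0.1433]
410 400 [-0.0448 -0.0275  0.1418]
330 385 [-0.0485  0.0097  0.1393]
310 375 [-0.0461  0.0218  0.1412]
290 370 [-0.0468  0.032   0.1422]
```

View pics/c15.png

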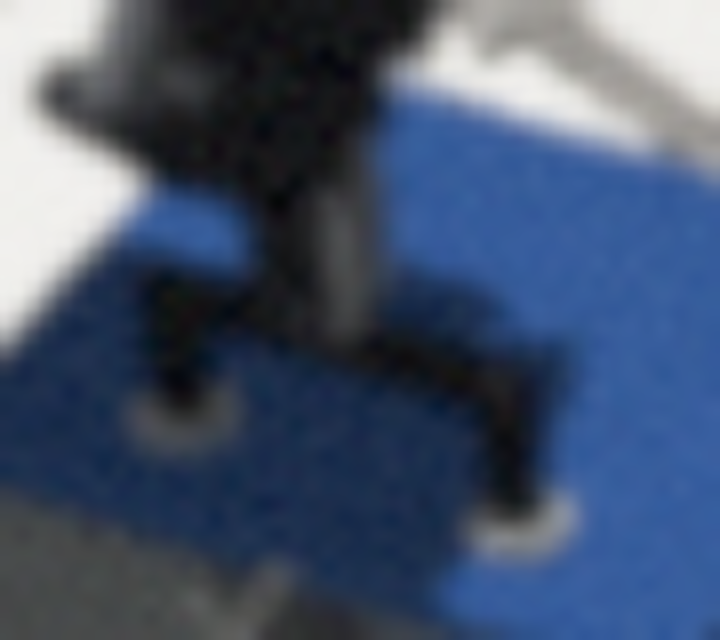

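The jaws shut to 0 mm, so the bar was missed: the fingertips (scene crop ~(345,335)) end at the top of the bar, higher than the TCP reading implies. I raise the gripper and measure the shut tips.

```bash

python3 -m inch '[[[0,0,-3,0,0,0,1],[0,0,-6,0,0,0,1],[0,0,-8,0,0,0,1],[0,0,-8,0,0,0,1]]]'
python3 - <<'E'
from h import *
for n in ("scene","top"):
    im,d=viewer.get_image(n)
    cv2.imwrite(f"pics/{n}11.png",im[:,:,::-1]); np.save(f"pics/{n}11.npy",d)
crop('pics/scene11.png',230,90,300,170,9,'pics/c16.png')
T=arm.observe()['eef_pos'];print(T,arm.observe()['grip_width'])
q=[T,T+[0,0,.01],T+[0,0,.02],T+[0,0,.03],T+[0,0,.04]]
print(((proj('scene',q)-[230,90])*9).round(0))
S=cloud('scene',np.load('pics/scene11.npy'))
for v in range(132,165,1):
    row=S[v,235:285]; k=np.where((np.hypot(row[:,0]-T[0],row[:,1]-T[1])<.02)&(row[:,2]>.17))[0]
    if len(k): print(v,k+235,row[k[len(k)//2]].round(4))
E
```

```text
time: 11.3
eef_pos: [0.52, 0.2118, 0.2054]
orientation: [0.64, 0.769, 0.003, 0.002]
contact_force: [-0.3, 0.4, 0.7]
grip_width: -0.0001
[0.5177951  0.21110701 0.20086763] 0.00021898266371643042
[[253. 532.]
 [249. 507.]
 [246. 483.]
 [242. 458.]
 [239. 432.]]
132 [256 257 258 259 260 261] [0.5199 0.2    0.2653]
133 [255 256 257 258 259 260 261] [0.5154 0.1998 0.2645]
134 [252 255 256 257 258 259 260 261] [0.5154 0.2004 0.2608]
135 [252 253 254 255 256 257 258 259 260 261] [0.5143 0.2038 0.2566]
136 [252 253 254 255 256 257 258 259 260 261] [0.5138 0.2039 0.2534]
137 [253 254 255 256 257 258 259 260 261] [0.516  0.2067 0.2475]
138 [253 254 255 256 257 258 259 260 261] [0.5152 0.2064 0.2445]
139 [253 254 255 256 257 258 259 260 261] [0.5123 0.204  0.2437]
140 [253 254 255 256 257 258 259 260 261] [0.5098 0.2018 0.2427]
141 [254 255 256 257 258 259 260] [0.5102 0.2029 0.2384]
142 [257 258 259] [0.514  0.2033 0.2324]
```

View pics/c16.png

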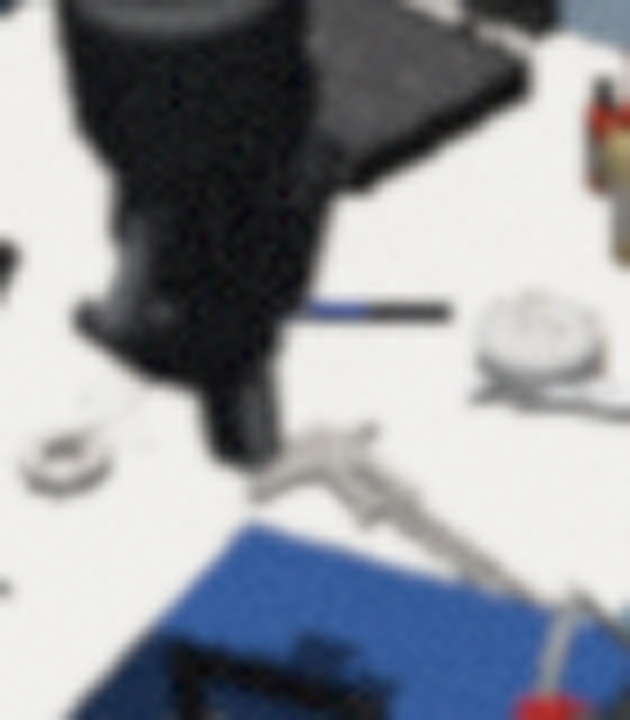

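The shut tips really end about 25 mm above the reported TCP: depth shows 0.23 against a reading of 0.201. I re-open and go down to a reading of about 0.096, which puts the true tips at about 0.12, closing stepwise and watching the force.

```bash

python3 -m inch '[[[0,0,0,0,0,0,0.3],[0,0,0,0,0,0,0.3],[0,0,0,0,0,0,0.3],[0,0,0,0,0,0,0.3],[0,0,2,0,0,0,0.3]]]'
python3 -m inch '[[[0,0,3,0,0,0,0.3],[0,0,5,0,0,0,0.3],[0,0,6.5,0,0,0,0.3],[0,0,7.5,0,0,0,0.3],[0,0,8,0,0,0,0.3]]]'
python3 -m inch '[[[0,0,0.2,0,0,0,0.3],[0,0,0.4,0,0,0,0.3],[0,0,0.4,0,0,0,0.3]]]'
python3 - <<'E'
from h import *
for n in ("scene",):
    im,d=viewer.get_image(n)
    cv2.imwrite(f"pics/{n}12.png",im[:,:,::-1]); np.save(f"pics/{n}12.npy",d)
crop('pics/scene12.png',210,110,310,210,7,'pics/c17.png')
go(box(-.045,0,.096),BY-np.pi/2)
E
```

```text
time: 11.9
eef_pos: [0.5198, 0.2117, 0.184]
orientation: [0.64, 0.769, 0.002, 0.002]
contact_force: [-0.8, 0.9, -0.7]
grip_width: 0.0598
time: 12.4
eef_pos: [0.5177, 0.211, 0.1004]
orientation: [0.64, 0.769, -0.0, -0.0]
contact_force: [-0.8, -0.5, -0.9]
grip_width: 0.0597
time: 12.7
eef_pos: [0.5184, 0.2113, 0.0979]
orientation: [0.64, 0.769, 0.001, 0.0]
contact_force: [-0.4, 0.2, 0.3]
grip_width: 0.0602
t 12.75 pos [0.5184 0.2113 0.098 ] F [-0.07 -0.43  0.03] w 0.0599
shift cm [-0.04 -0.12  0.2 ] rot [ 0.001 -0.     0.001]
```

View pics/c17.png

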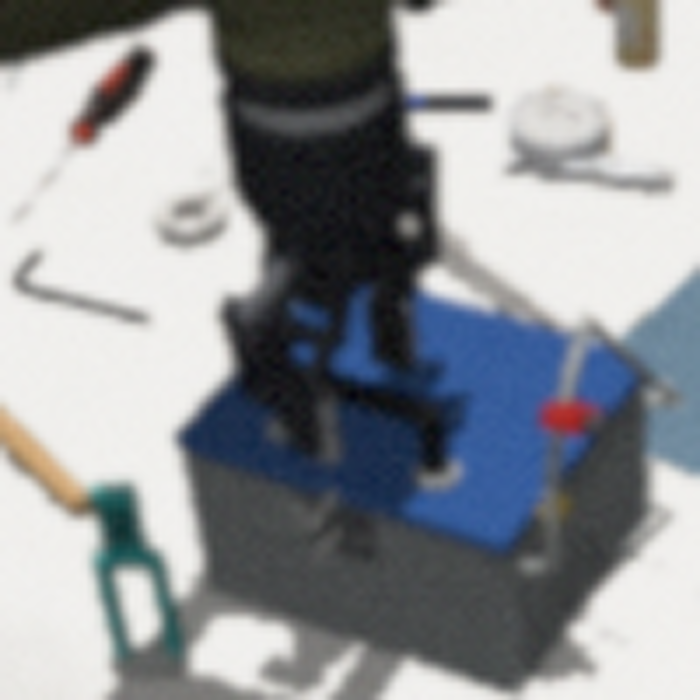

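```bash

python3 -m inch '[[[0,0,0,0,0,0,0.45],[0,0,0,0,0,0,0.55],[0,0,0,0,0,0,0.65],[0,0,0,0,0,0,0.72]]]'
python3 -m inch '[[[0,0,0,0,0,0,0.8],[0,0,0,0,0,0,0.9],[0,0,0,0,0,0,1],[0,0,0,0,0,0,1],[0,0,0,0,0,0,1]]]'
python3 - <<'E'
from h import *
for n in ("scene",):
    im,d=viewer.get_image(n)
    cv2.imwrite(f"pics/{n}13.png",im[:,:,::-1]); np.save(f"pics/{n}13.npy",d)
crop('pics/scene13.png',210,110,310,210,7,'pics/c18.png')
go(box(-.045,0,.096),BY-np.pi/2)
E
```

```text
time: 13.15
eef_pos: [0.5179, 0.2111, 0.0973]
orientation: [0.64, 0.769, 0.0, 0.0]
contact_force: [-0.2, -0.2, 0.5]
grip_width: 0.0242
time: 13.65
eef_pos: [0.5207, 0.2117, 0.0977]
orientation: [0.64, 0.769, 0.003, 0.002]
contact_force: [9.5, 3.0, -5.0]
grip_width: 0.0098
t 13.7 pos [0.5207 0.2117 0.0977] F [10.39  2.65 -4.67] w 0.0099
shift cm [-0.04 -0.36  0.17] rot [ 0.007 -0.     0.001]
```

View pics/c18.png

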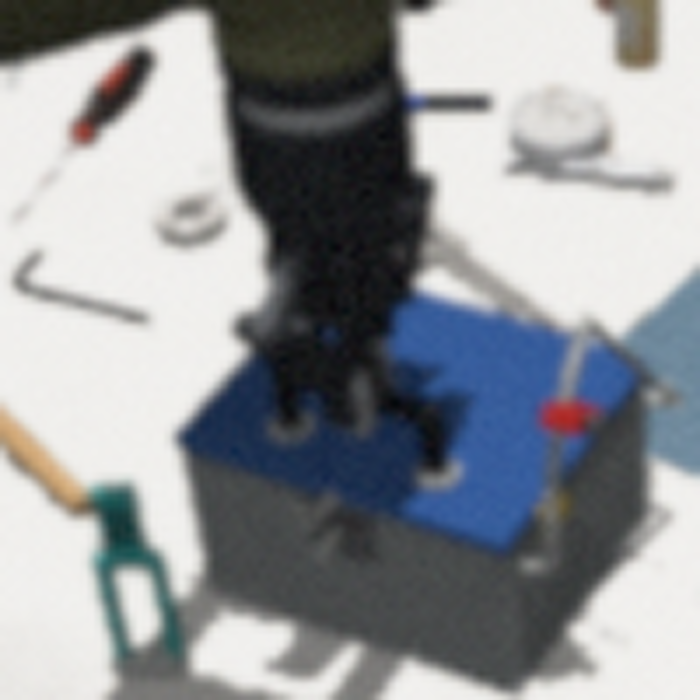

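The bar is pinched: opening 9.9 mm, slight pull towards +x, so I add about 2.5 mm. Now I lift along the hinge arc, first to about 0.2 rad.

```bash

python3 -m inch '[[[0,0.25,0,0,0,0,1],[0,0.5,-0.57,0,0,0,1],[0,0.75,-1.13,0,0,0,1],[0,1.05,-1.67,0,0,0,1],[0,1.35,-2.2,0,0,0,1]]]'
python3 - <<'E'
from h import *
for n in ("scene",):
    im,d=viewer.get_image(n)
    cv2.imwrite(f"pics/{n}14.png",im[:,:,::-1]); np.save(f"pics/{n}14.npy",d)
crop('pics/scene14.png',210,110,310,210,7,'pics/c19.png')
go(box(-.0065,0,.15),BY-np.pi/2)
E
```

```text
time: 14.2
eef_pos: [0.5299, 0.2133, 0.1182]
orientation: [0.64, 0.769, -0.002, -0.001]
contact_force: [0.6, 0.9, -8.5]
grip_width: 0.0097
t 14.25 pos [0.5308 0.2135 0.1196] F [-1.29  0.06 -7.94] w 0.0096
shift cm [-0.04  2.45 -3.04] rot [-0.002  0.     0.001]
```

View pics/c19.png

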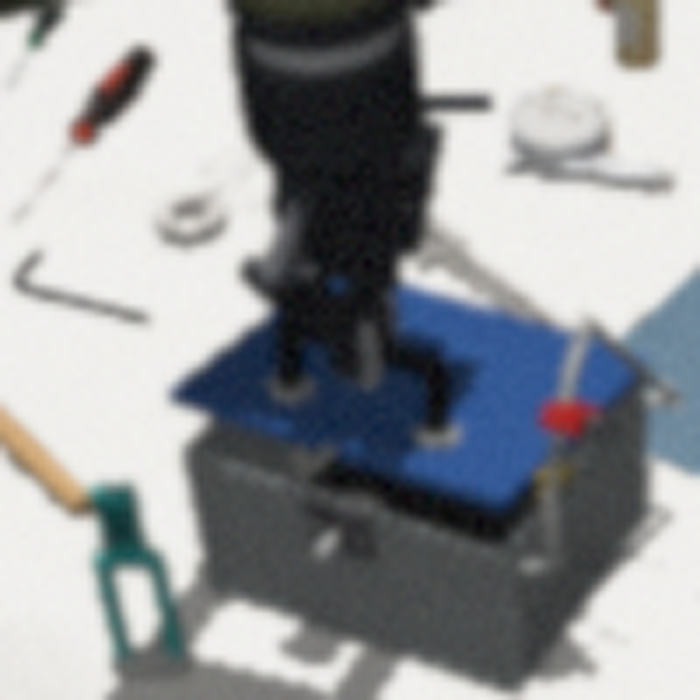

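The lid follows, with a pull of about 8 N as expected. I continue to about 0.45.

```bash

python3 -m inch '[[[0,0.35,-0.5,0,0,0,1],[0,0.7,-1,0,0,0,1],[0,1.1,-1.5,0,0,0,1],[0,1.55,-1.95,0,0,0,1],[0,2,-2.35,0,0,0,1]]]'
python3 -m inch '[[[0,0,0,0,0,0,1],[0,0,0,0,0,0,1]]]'
python3 - <<'E'
from h import *
for n in ("scene","top"):
    im,d=viewer.get_image(n)
    cv2.imwrite(f"pics/{n}15.png",im[:,:,::-1]); np.save(f"pics/{n}15.npy",d)
crop('pics/scene15.png',230,120,310,200,9,'pics/c20.png')
crop('pics/top15.png',225,175,305,235,10,'pics/c21.png')
go(box(-.0065,0,.15),BY-np.pi/2)
Rz=R.from_euler('z',BY)
for n in('scene','top'):
    c=cloud(n,np.load(f'pics/{n}15.npy')); i=cv2.imread(f'pics/{n}15.png').astype(int)
    P=Rz.inv().apply((c-BO).reshape(-1,3)).reshape(c.shape)
    m=(i[...,0]>i[...,2]+25)&(i[...,0]>i[...,1]+15)&(abs(P[...,1])<.08)&(P[...,0]<.06)&(P[...,0]>-.09)&(P[...,2]>.085)&(P[...,2]<.2)
    x,z=P[m][:,0],P[m][:,2]
    for _ in range(4):
        a=np.polyfit(x,z,1); r=abs(np.polyval(a,x)-z); k=r<max(.006,np.median(r)*2.5); x,z=x[k],z[k]
    print(n,len(x),'lid angle',np.arctan(-a[0]), 'z at x=.07',np.polyval(a,.07))
E
```

```text
time: 14.75
eef_pos: [0.5486, 0.2168, 0.1433]
orientation: [0.639, 0.769, -0.003, -0.002]
contact_force: [-13.5, -1.7, -2.4]
grip_width: 0.0098
time: 14.95
eef_pos: [0.5488, 0.2169, 0.1435]
orientation: [0.639, 0.769, -0.002, -0.002]
contact_force: [-11.0, -1.1, -2.3]
grip_width: 0.0098
t 15.05 pos [0.5488 0.2169 0.1434] F [-10.87  -3.19  -1.97] w 0.0094
shift cm [-0.04  0.63 -0.66] rot [-0.006  0.     0.001]
scene 519 lid angle 0.4078394987935351 z at x=.07 0.1046392104272931
top 481 lid angle 0.4263769548800749 z at x=.07 0.09958061313755326
```

View pics/c20.png

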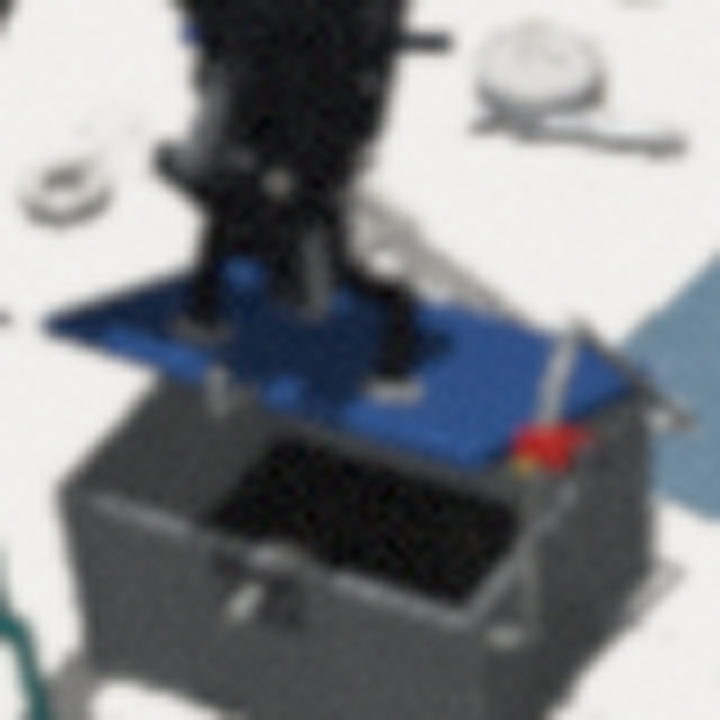

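View pics/c21.png

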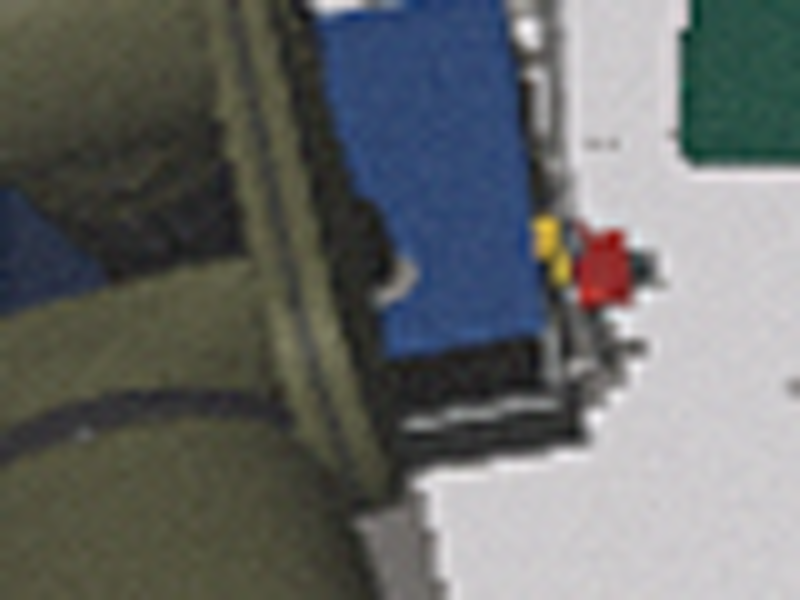

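Lid at about 0.43–0.45 and a little under the index (yellow at (525,465), red at (550,445)). The x force shows the command running about 3 mm ahead. I step up by about 0.09 rad.

```bash

python3 -m inch '[[[0,0.15,-0.25,0,0,0,1],[0,0.3,-0.5,0,0,0,1],[0,0.45,-0.7,0,0,0,1],[0,0.55,-0.85,0,0,0,1],[0,0.55,-0.85,0,0,0,1]]]'
cat > chk.py <<'E'
import sys
from h import *
k=sys.argv[1]
for n in ("scene","top"):
    im,d=viewer.get_image(n)
    cv2.imwrite(f"pics/{n}{k}.png",im[:,:,::-1]); np.save(f"pics/{n}{k}.npy",d)
crop(f'pics/scene{k}.png',265,145,315,190,14,f'pics/s{k}.png')
crop(f'pics/top{k}.png',260,180,310,220,14,f'pics/t{k}.png')
go(box(-.0065,0,.15),BY-np.pi/2)
Rz=R.from_euler('z',BY)
for n in('scene','top'):
    c=cloud(n,np.load(f'pics/{n}{k}.npy')); i=cv2.imread(f'pics/{n}{k}.png').astype(int)
    P=Rz.inv().apply((c-BO).reshape(-1,3)).reshape(c.shape)
    m=(i[...,0]>i[...,2]+25)&(i[...,0]>i[...,1]+15)&(abs(P[...,1])<.08)&(P[...,0]<.06)&(P[...,0]>-.09)&(P[...,2]>.085)&(P[...,2]<.2)
    x,z=P[m][:,0],P[m][:,2]
    for _ in range(4):
        a=np.polyfit(x,z,1); r=abs(np.polyval(a,x)-z); kk=r<max(.006,np.median(r)*2.5); x,z=x[kk],z[kk]
    print(n,len(x),'lid angle',np.arctan(-a[0]), 'z at x=.07',np.polyval(a,.07))
    r,g,b=i[...,2],i[...,1],i[...,0]
    m=(r-np.maximum(g,b)>50)&(np.hypot(P[...,0]+.04,P[...,1]+.1)<.03)
    print('  red med',np.median(P[m],0).round(4),np.argwhere(m).mean(0).round(2),m.sum())
    m=(np.minimum(r,g)-b>50)&(r-g<70)&(np.hypot(P[...,0]+.04,P[...,1]+.093)<.03)
    if m.any(): print('  yel med',np.median(P[m],0).round(4),np.argwhere(m).mean(0).round(2),m.sum())
E
python3 chk.py 16
```

```text
time: 15.55
eef_pos: [0.5556, 0.2182, 0.1502]
orientation: [0.64, 0.769, -0.001, -0.001]
contact_force: [-2.7, 0.2, -13.4]
grip_width: 0.0095
t 15.65 pos [0.5556 0.2181 0.1502] F [ -2.01   1.12 -14.42] w 0.0096
shift cm [-0.04 -0.06  0.02] rot [-0.002 -0.     0.001]
scene 435 lid angle 0.4777254569570262 z at x=.07 0.1058005842161847
  red med [-0.0469 -0.1061  0.1629] [168.78 290.48] 27
top 446 lid angle 0.49771396434847337 z at x=.07 0.10030379276375308
  red med [-0.0416 -0.1063  0.1611] [201.66 284.94] 32
  yel med [-0.0225 -0.0896  0.1462] [198.   279.44] 16
```

```bash
python3 -c "
import cv2,numpy as np
a=cv2.imread('pics/s16.png');b=cv2.imread('pics/t16.png')
h=min(a.shape[0],b.shape[0]);im=np.hstack([a[:h],b[:h]]);cv2.imwrite('pics/st16.png',cv2.resize(im,None,fx=.57,fy=.57))"
```

```text
(no output)
```

View pics/st16.png

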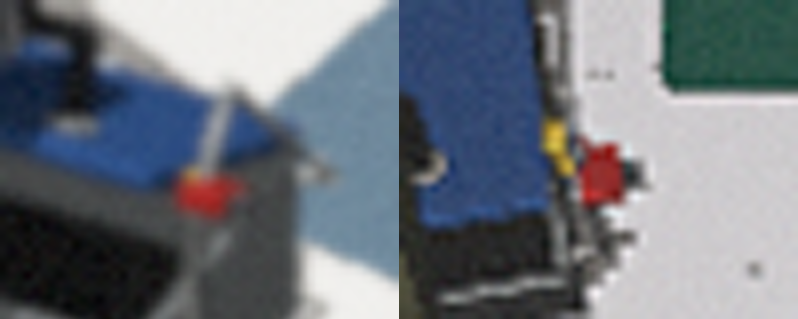

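```bash
sed -n '/^Rz/,$p' chk.py > fit.txt; python3 - <<'E'
from h import *
for k in (8,16):
  src=open('fit.txt').read()
  print('--',k); exec(src.replace('{k}',str(k)))
E
python3 - <<'E'
from h import *
# pointer tip predicted pixels vs angle
for n in('scene','top'):
    for th in (.45,.5,.55):
        print(n,th,proj(n,[box(.07-r*np.cos(th),-.092,.09+r*np.sin(th)) for r in(.118,.105)]).round(1).tolist())
E
```

```text
-- 8
scene 1080 lid angle -0.00033980850468597935 z at x=.07 0.10054544244205765
  red med [-0.0464 -0.1068  0.1634] [169.  290.5] 22
top 1732 lid angle -0.0035081015494661098 z at x=.07 0.0985265773653081
  red med [-0.0415 -0.1062  0.1612] [201.55 284.88] 33
  yel med [-0.0338 -0.088   0.0965] [204.17 280.67] 6
-- 16
scene 435 lid angle 0.4777254569570262 z at x=.07 0.1058005842161847
  red med [-0.0469 -0.1061  0.1629] [168.78 290.48] 27
top 446 lid angle 0.49771396434847337 z at x=.07 0.10030379276375308
  red med [-0.0416 -0.1063  0.1611] [201.66 284.94] 32
  yel med [-0.0225 -0.0896  0.1462] [198.   279.44] 16
scene 0.45 [[288.0, 171.3], [289.9, 170.5]]
scene 0.5 [[288.3, 169.5], [290.2, 168.8]]
scene 0.55 [[288.7, 167.6], [290.6, 167.2]]
top 0.45 [[280.8, 202.0], [280.4, 198.8]]
top 0.5 [[280.6, 200.8], [280.2, 197.7]]
top 0.55 [[280.3, 199.6], [279.9, 196.7]]
```

Estimates put the lid at about 0.50–0.52 and the index at about 0.52–0.54. In the picture the pointer edge at (288,166) is already about level with the index. One small trim of about +0.015 rad, then a check that it stays still.

```bash

python3 -m inch '[[[0,0.1,-0.05,0,0,0,1],[0,0.2,-0.1,0,0,0,1],[0,0.2,-0.1,0,0,0,1],[0,0.2,-0.1,0,0,0,1],[0,0.2,-0.1,0,0,0,1]]]'
python3 chk.py 17
python3 -m inch '[[[0,0,0,0,0,0,1],[0,0,0,0,0,0,1],[0,0,0,0,0,0,1],[0,0,0,0,0,0,1],[0,0,0,0,0,0,1]]]'
python3 - <<'E'
from h import *
a=cv2.imread('pics/s17.png');b=cv2.imread('pics/t17.png')
h=min(a.shape[0],b.shape[0]);im=np.hstack([a[:h],b[:h]]);cv2.imwrite('pics/st17.png',cv2.resize(im,None,fx=.57,fy=.57))
a=cv2.imread('pics/scene17.png'); cv2.imwrite('pics/full17.png',a)
E
```

```text
time: 16.15
eef_pos: [0.5586, 0.2187, 0.1529]
orientation: [0.64, 0.769, 0.0, 0.0]
contact_force: [-3.3, 0.1, -7.6]
grip_width: 0.0094
t 16.25 pos [0.5585 0.2187 0.1528] F [-3.32 -1.04 -8.73] w 0.0097
shift cm [-0.04 -0.35  0.28] rot [ 0.001 -0.     0.001]
scene 407 lid angle 0.5020957776737757 z at x=.07 0.10654931995808692
  red med [-0.0463 -0.1077  0.1638] [168.89 290.71] 28
top 427 lid angle 0.5292714396453003 z at x=.07 0.1005284664223976
  red med [-0.0419 -0.106   0.1606] [201.55 284.88] 33
  yel med [-0.0211 -0.0903  0.1482] [197.36 279.43] 14
time: 16.75
eef_pos: [0.5582, 0.2186, 0.1525]
orientation: [0.64, 0.769, 0.0, 0.0]
contact_force: [-5.2, 0.1, -6.6]
grip_width: 0.0095
```

View pics/st17.png

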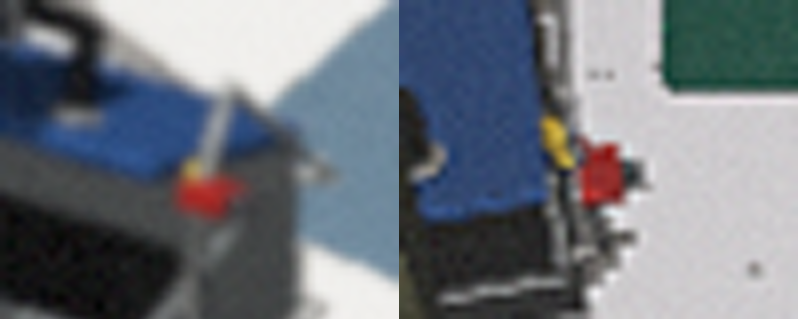

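View pics/full17.png

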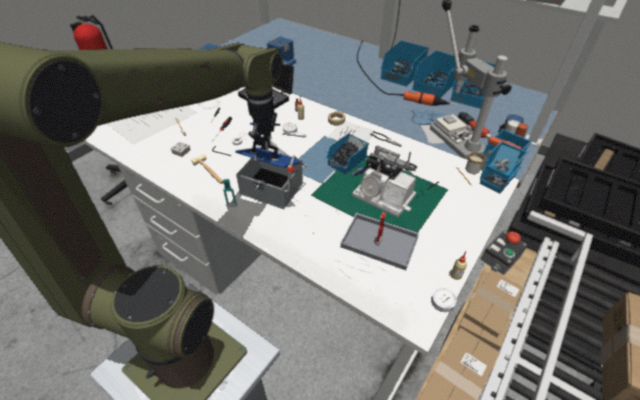

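The lid reads 0.53 (top-view plane fit), 0.55 (TCP arc) and at least 0.50 (scene fit), against the index at about 0.53. It is steady under a pull of about 7–9 N. The red index has not moved (290.7,168.9, against 290.5,169.0 before), and the link stands in the tray at (381,228). Handing in.

```bash
python3 -c "
from rig import arm
print(arm.observe()['contact_force'],arm.observe()['joint_velocities'].round(3)); print(arm.finish_job())"
```

```text
[-5.15629426  0.14389555 -6.57228437] [-0.002 -0.     0.001  0.001 -0.    -0.001]
the job is handed in; nothing more can be done
None
```

I lifted the red link off the hook with the lid shut and stood it upright in the tray. I then raised the lid by its pull bar to the index and handed the job in still holding it, at about 17 s of the 61 s allowed. The hand-in gives no verdict, so what follows is only what my last checks showed.

- **Lid against index:** the lid read 0.53 rad by the top-camera fit, 0.55 from the gripper's travel, 0.50 by the scene-camera fit and 0.51 from the pointer's depth. I put the index at about 0.53 (0.51–0.555 depending on the method). The readings differ by a few hundredths of a radian, but their averages agree well inside the 0.07 allowed.
- **Hold:** the gripper was closed on the bar (reading 9.5 mm), with a force of about 8 N on it. The arm's joints were still.
- **Link and index:** the link was still standing in the tray in the last picture. The index was within about 0.2 pixel of its position just before the lid was lifted.
- **Bystanders:** the oiler, tin and hammer look unmoved in the last picture, but I did not measure them.
- **Missed grasp:** my first grasp of the bar failed and the jaws shut on nothing. The fingertips sit about 25 mm higher than the reported tool position, so I lowered the gripper and the second grasp held.

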